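# Find the bored end of a blind spacer on the pin gauge and hold it bore-up

## Robot

A 7-joint arm with a two-finger parallel gripper is mounted at the origin on a cart in front of the work surface, level with it; the furniture and walls round the work are solid. World frame = base frame: x ahead of the robot, y to its left, z up, the work surface at z = 0. Lengths are in m, angles in rad, forces in N, time in s.
With the tool pointing down it reaches from about 0.425 to 0.95 m from the base axis. Payload 4.7 kg.
Tool frame: the origin (TCP) lies at the very end of the fingers, on their centre line; the grasp point (between the pads) lies 19 mm behind it; z points along the fingers, y is the line along which they close (so a half turn about z gives the same grasp; the last joint's range is limited). The gripper opens to 87 mm and grips with 3 to 60 N. Pads are 19 mm wide; open, the fingers measure 117 mm over their backs; the gripper's body (75 mm by 190 mm) begins 51 mm behind the grasp point.
Start: joints at [-1.372, 0.469, -0.049, 1.532, 0.024, 1.141, -0.082], TCP at [0.152, 0.658, 0.223] pointing down, gripper open.
Joint ranges: [-2.59, 2.59], [-0.33, 1.99], [-1.39, 1.29], [0.1, 2.45], [-1.04, 4.18], [0.21, 1.99], [-2.66, 2.66]. Speed limits (rad/s): [2.57, 2.57, 3.14, 3.14, 3.14, 3.14, 3.14].

## Interface

Orientations are given as a unit quaternion [w, x, y, z].
In Python, from bench import bot gives the robot as it stands.
- The arm moves only by the tool send_rows, never from a script. Its argument "steps" is a list of rows, each an object with "translation": the shift along the world's x, y, z as a fraction of full scale, a list of three; "twist": the turn, a rotation vector about the world's x, y, z as a fraction of full scale, a list of three; "claw": the opening, from 0 (shut) to 1 (fully open). A call has 1 to 5 rows; each row shifts and turns the commanded pose from where the row before left it; what a row does not reach is not made up. Full scale, the value 1, is 6 cm for a shift and 8 degrees for a turn. A row lasts 1/8 s, in which the tool goes at most 62.5 mm and 10.7 degrees, less where a joint would pass 70% of its speed; a pose out of reach is approached as far as the arm can. A call with a number of a shift or a turn outside -1 to 1 is refused whole. A call with a gripper value outside its range is refused whole. The fingers move at their own pace and stop on an object; "grip_force" is the grip in N (left out, the last holds). Time passes only in rows, so rows that do not move let the fingers close. It gives the time, the measured TCP pose, the force, the opening and the grip force at its end, in the units of the state.
- bot.state(): the state, without advancing time (a new reading comes with each control period).
- bot.get_image(name): name is "side" or "top"; returns the picture (480x640x3 uint8, red, green, blue); there is no depth.
- bot.camera_params(name): a dict with "camera_matrix" (3x3 intrinsics, pixels), "eye" and "attitude" of the camera in the world. Camera axes: x right, y down, z forward; pixel columns grow to the right and rows downward; lengths in m; the calibration is good to about 2 mm. A picture is of the moment at which its call begins. camera_params takes no time and is no camera call.
- bot.hand_in(): hands the job in; it is judged then, once.
The state is a dict: "time": time; "joint_positions": joint angles; "qvel": joint speeds; "joint_efforts": joint torques, N m; "tcp_pos": TCP position; "tcp_rot": TCP orientation; "force": force on the tool from outside, world axes, zero at the start; "moment": the same for the moment, N m; "gripper_width": finger opening in m; "gripper_force": force on a finger pad.
Only numpy, scipy, OpenCV 4.12 (cv2) and the standard library are available. Lean on these libraries where they do the work, as an engineer would, in place of code of your own. Each camera call takes 0.05 s, during which the arm holds its last target. There are 200 camera calls.

## Task

The square metal spacer lying on the bench has a deep blind bore in one end and only a shallow recess of the same width in the other, so the ends look alike. Find the bored end by trying the ends on the sprung pin gauge: push the spacer level onto the pin until the bored end sits fully home against the bushing with the pin standing out inside the bore, not pushed back. Then draw it off, turn it bore-up and finish still holding it upright and still in the gripper, at least 15 cm above the bench and clear of the gauge, ready for its threaded insert; leave the other things where they are.

Things in the scene. Friction and masses are not known exactly. Their poses are not given: they have to be found in the camera images.
- spacer_mid (a point): Centre of the loose spacer: square bare-metal bar 26x26x60 mm, about 100 g, lying on one side, so this point is 13 mm above the bench. Its x axis runs along the length. Both ends show a centred round 12 mm hole: in one end a blind bore 22 mm deep, in the other a recess only 3 mm deep. Which end is bored is not told: it is found by trying.
- gauge_face (a point): Centre of the flat front face (26 mm across) of the gauge's steel bushing, 55 mm above the bench; x is level and points into the gauge: push a spacer on along +x. The gauge is fixed: base plate 120x70x8 mm, reaching 25 mm in front of this face; grey post 46x42 mm, 78 mm high, its middle 35 mm behind this face; lock knob out to 37 mm on its +y side.
- gauge_pin (a joint): How far the sprung pin is pushed in (m): 0 at rest, at most 0.018. Steel pin 8 mm thick, tip tapered to 4 mm, standing 16 mm out of the bushing along the face's -x; yields along +x (1 N at first, 3 N at 13 mm), a black button on its tail coming out behind the post. Bored end fully home: reads about 0; recessed end: about 0.013.
- tin: Flux tin with a yellow lid, 51 mm across, 21 mm high, loose bystander; origin at the middle of its underside.
- spool: Solder spool with blue flanges, 56 mm across, 38 mm high, loose bystander; origin at the middle of its underside.
- cell: Single grey cell standing upright, 32 mm across, 72 mm high, loose bystander; origin at the middle of its underside.
- cup: Small grey parts cup, 64 mm across, 40 mm high, loose bystander; origin at the middle of its underside.
- felt_pen: Felt pen lying down, 130 x 16 x 18 mm, loose bystander; origin under its middle, x along its length.
- side_cutters: Side cutters with red handles lying flat, 141 x 50 x 11 mm, loose bystander; origin under their middle, x along their length.
- parts_tray: Green tray, 202x142x32 mm, at the left, fixed; three finished spacers with brass inserts lie fixed in it and are not the one meant. Origin at the middle of its underside.

How it is judged:
By the outcome, as a careful person would: the job done as asked, in the order asked, and still so for the second after the job is handed in, while the arm keeps its last pose, push and grip.
It also fails if it takes over 72 s, if anything falls off the work surface, if the arm or the gripper's body presses on something with over 40 N, if the wrist force passes 120 N, or if a joint passes its speed limit or range.

## Working session

There is one attempt and no reset: what is moved stays moved. The work goes in short steps, Python scripts to look and compute and a tool call to move; the robot and the scene stay as the last step left them, time stands still between calls to the robot, and variables do not carry over. Pictures are saved under pics/ and viewed, at most 10 in all, crops included, and the job is handed in when it is done.

Besides the shell and the picture viewer there is one more tool, called after ">>>" in YAML: its name, and indented under it one key for each argument. send_rows: Moves the arm, as the interface text tells. Shift numbers are shares of 6 cm and turn numbers shares of 8 degrees, none past 1 either way. Its arguments: {"type":"object","properties":{"steps":{"type":"array","items":{"type":"object","properties":{"translation":{"type":"array","items":{"type":"number","minimum":-1,"maximum":1}},"twist":{"type":"array","items":{"type":"number","minimum":-1,"maximum":1}},"claw":{"type":"number"}}}},"grip_force":{"type":"number"}},"required":["steps"]}

```bash
mkdir -p pics; ls; cat > h.py <<'E'
import numpy as np, cv2
from bench import bot
from scipy.spatial.transform import Rotation as R
def cam(n):
    p=bot.camera_params(n); K=np.array(p["camera_matrix"]); e=np.array(p["eye"]); a=np.array(p["attitude"])
    M=a if a.shape==(3,3) else R.from_quat(a,scalar_first=True).as_matrix()
    return K,e,M
def pix2(n,u,v,z):
    K,e,M=cam(n); d=M@np.linalg.solve(K,[u,v,1]); return e+d*(z-e[2])/d[2]
def proj(n,P):
    K,e,M=cam(n); c=K@(M.T@(np.array(P)-e)); return c[:2]/c[2]
def snap(n,f):
    im=bot.get_image(n); cv2.imwrite("pics/"+f,im[:,:,::-1]); return im
E
python3 - <<'E'
from h import *
for n in("top","side"):
    snap(n,n+"0.png"); print(n,bot.camera_params(n))
print(bot.state())
E
```

```text
pics
top {'camera_matrix': array([[434.93286788,   0.        , 321.20882525],
       [  0.        , 434.93286788, 241.76444786],
       [  0.        ,   0.        ,   1.        ]]), 'eye': array([0.41959303, 0.00247903, 0.95572268]), 'attitude': array([-0.01955194,  0.71657268, -0.69570775,  0.04617399])}
side {'camera_matrix': array([[564.12522819,   0.        , 325.01229094],
       [  0.        , 564.12522819, 243.11369102],
       [  0.        ,   0.        ,   1.        ]]), 'eye': array([-0.06233272, -0.81893372,  0.95910518]), 'attitude': array([-0.37696075,  0.87702808, -0.27149572,  0.12252516])}
{'time': 0.1, 'joint_positions': array([-1.37190624,  0.46934584, -0.04855444,  1.53357641,  0.02410732,
        1.14098232, -0.08230117]), 'qvel': array([-0.00016165, -0.00091773,  0.0008785 , -0.00382001, -0.00162546,
        0.00348917, -0.00236594]), 'joint_efforts': array([ 8.38625238e-04, -5.09167814e+01, -8.09818553e-02, -2.36827487e+01,
       -6.13800623e-02,  3.44997598e-02,  8.17229693e-05]), 'tcp_pos': array([0.15232402, 0.6570395 , 0.22161349]), 'tcp_rot': array([-5.60379332e-05,  1.13651498e-01,  9.93520303e-01, -8.61358087e-04]), 'force': array([ 0.47082673, -0.27374821, -0.35296341]), 'moment': array([ 0.0101742 , -0.02101376, -0.00118626]), 'gripper_force': 0.0, 'gripper_width': 0.08699111186598833}
```

View pics/top0.png

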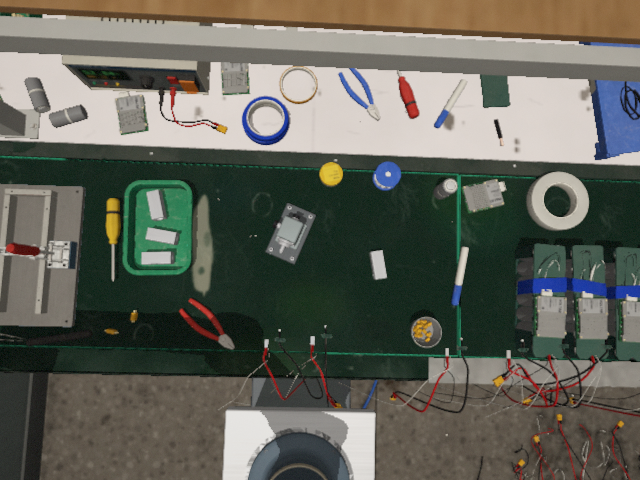

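View pics/side0.png

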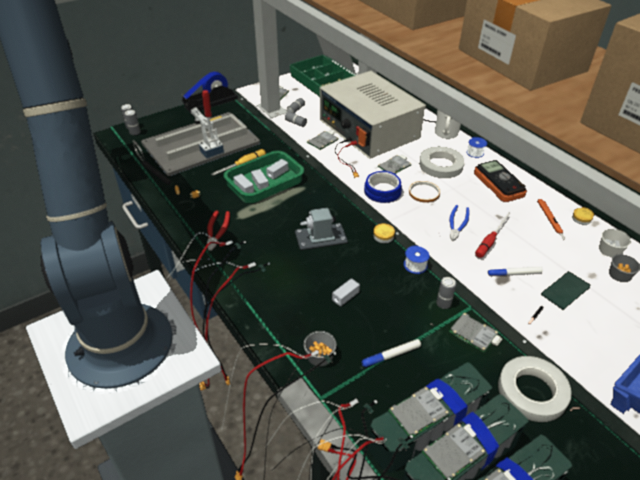

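The top view shows the gauge at about (290,232) and the spacer at (377,264). In the side view they are at (320,228) and (346,291). I'll enlarge both.

```bash
python3 - <<'E'
from h import *
t=cv2.imread("pics/top0.png"); s=cv2.imread("pics/side0.png")
f=lambda im,x,y,w,h:cv2.resize(im[y:y+h,x:x+w],(400,300),interpolation=cv2.INTER_CUBIC)
a=np.hstack([f(t,255,195,80,60),f(t,340,235,80,60)]);b=np.hstack([f(s,285,195,80,60),f(s,310,260,80,60)])
cv2.imwrite("pics/z0.png",np.vstack([a,b]))
# spacer top corners via threshold
g=cv2.cvtColor(t,cv2.COLOR_BGR2GRAY)[235:295,345:410]
_,m=cv2.threshold(g,0,255,cv2.THRESH_OTSU)
cs,_=cv2.findContours(m,0,2)
c=max(cs,key=cv2.contourArea); r=cv2.minAreaRect(c); B=cv2.boxPoints(r)+[345,235]; print(r,B)
for p in B: print(pix2("top",*p,0.026))
E
```

```text
((33.13999557495117, 29.480003356933594), (28.42569351196289, 13.152186393737793), 81.8698959350586) [[369.61999512 251.34000397]
 [382.63999176 249.48000336]
 [386.65999603 277.62000275]
 [373.63999939 279.48000336]]
[ 0.48941841 -0.1362243   0.026     ]
[ 0.49429934 -0.16436708  0.026     ]
[ 0.43405378 -0.17392377  0.026     ]
[ 0.4292945  -0.14592418  0.026     ]
```

View pics/z0.png

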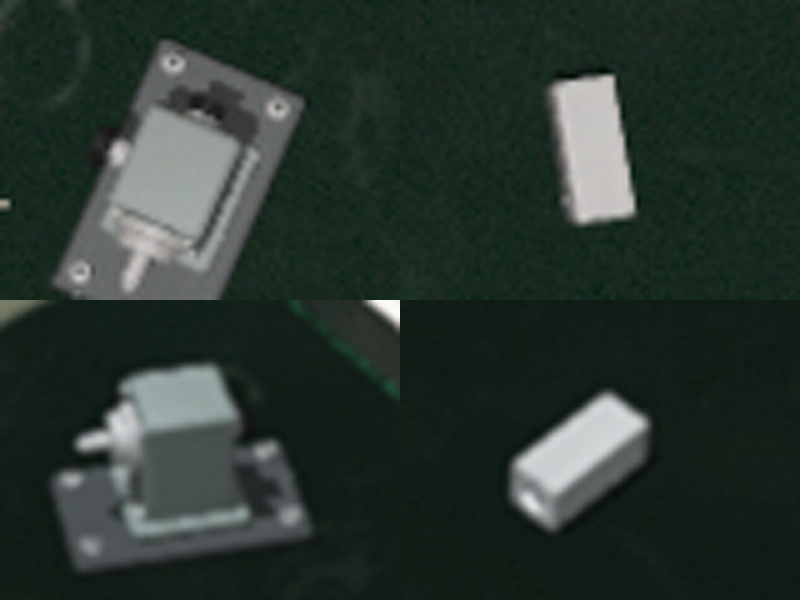

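The crops show the gauge with its pin pointing back toward the robot and slightly left. The knob is on the left and the spacer is clean. I'll fit the gauge pose from the plate and post corners.

```bash
python3 - <<'E'
from h import *
from scipy.optimize import least_squares
T=[((163,40),(95,35,8)),((303,100),(95,-35,8)),((52,285),(-25,35,8)),((155,105),(58,21,78)),((243,140),(58,-21,78)),((195,242),(12,-21,78)),((108,203),(12,21,78)),((130,288),(-16,0,55))]
S=[((52,175),(-25,35,8)),((278,140),(95,35,8)),((313,238),(95,-35,8)),((78,272),(-25,-35,8)),((135,128),(12,-21,78)),((240,115),(58,-21,78)),((78,143),(-16,0,55))]
def res(p,w,o):
    n,x0,y0,L=w; r=[]
    for (a,b),q in L:
        q=np.array(q)/1e3; c,s=np.cos(p[2]),np.sin(p[2])
        P=[p[0]+c*q[0]-s*q[1],p[1]+s*q[0]+c*q[1],q[2]]
        r.append(proj(n,P)-[x0+(a+.5)/5-.5,y0+(b+.5)/5-.5])
    return np.array(r)
WT=("top",255,195,T);WS=("side",285,195,S)
for nm,ws in(("top",[WT]),("side",[WS]),("both",[WT,WS])):
    o=least_squares(lambda p:np.vstack([res(p,w,0) for w in ws]).ravel(),[.45,.06,-.4],loss='soft_l1')
    print(nm,o.x,np.degrees(o.x[2]));
    print(np.round(np.vstack([res(o.x,w,0) for w in ws]),1).tolist())
# spacer in side view: box corners top face zoom (510,465),(605,392),(650,420),(555,490)
for a,b in((510,165),(605,92),(650,120),(555,190)): print(pix2("side",310+(a-400+.5)/5-.5,260+(b+.5)/5-.5,.026))
E
```

```text
top [ 0.49330116  0.04809343 -0.37672323] -21.584651127110064
[[-0.2, -0.8], [1.0, -0.2], [-0.1, 0.1], [-0.9, -0.9], [0.5, 0.2], [1.1, 0.5], [-0.6, 0.1], [-0.4, 0.7]]
side [ 0.49452856  0.04875186 -0.38286453] -21.936521647214036
[[-0.6, -0.2], [0.4, 0.2], [0.2, -1.1], [-0.5, -0.8], [1.6, 0.5], [-0.5, 0.4], [-0.0, 0.7]]
both [ 0.49364195  0.04819106 -0.37849138] -21.68595851011435
[[-0.1, -0.9], [1.1, -0.3], [-0.1, -0.1], [-0.9, -1.1], [0.5, 0.1], [1.0, 0.4], [-0.6, -0.1], [-0.5, 0.5], [-0.8, 0.1], [0.2, 0.4], [0.1, -0.9], [-0.7, -0.5], [1.5, 0.7], [-0.7, 0.6], [-0.2, 0.9]]
[ 0.430101   -0.14891114  0.026     ]
[ 0.49112223 -0.1369888   0.026     ]
[ 0.49760696 -0.16213802  0.026     ]
[ 0.43800626 -0.17190398  0.026     ]
```

>>> send_rows:
  steps:
    - {"translation": [0.7, -0.7, 0.1], "twist": [0, 0, 0.3], "claw": 1}
    - {"translation": [0.7, -0.7, 0.1], "twist": [0, 0, 0.3], "claw": 1}
    - {"translation": [0.7, -0.7, 0.1], "twist": [0, 0, 0.3], "claw": 1}
    - {"translation": [0.7, -0.7, 0.1], "twist": [0, 0, 0.3], "claw": 1}
    - {"translation": [0.7, -0.7, 0.1], "twist": [0, 0, 0.3], "claw": 1}

```text
time: 0.72
tcp_pos: [0.3635, 0.4458, 0.2525]
tcp_rot: [-0.0, 0.008, 1.0, -0.0]
force: [1.0, 0.5, -0.0]
gripper_width: 0.0873
gripper_force: 0.0
```

>>> send_rows:
  steps:
    - {"translation": [0.3, -0.9, 0], "twist": [0, 0, 0.3], "claw": 1}
    - {"translation": [0.3, -0.9, 0], "twist": [0, 0, 0.3], "claw": 1}
    - {"translation": [0.3, -0.9, 0], "twist": [0, 0, 0.3], "claw": 1}
    - {"translation": [0.2, -0.9, 0], "twist": [0, 0, 0.3], "claw": 1}
    - {"translation": [0.2, -0.9, 0], "twist": [0, 0, 0.2], "claw": 1}

```text
time: 1.35
tcp_pos: [0.4404, 0.1756, 0.2524]
tcp_rot: [-0.0, -0.089, 0.996, 0.0]
force: [-0.1, 0.2, 0.8]
gripper_width: 0.0867
gripper_force: 0.0
```

```bash
cat >> h.py <<'E'
def st(target=None):
    s=bot.state(); M=R.from_quat(s["tcp_rot"],scalar_first=True).as_matrix()
    print("t",round(s["time"],2),"p",s["tcp_pos"].round(4),"xyaw",np.degrees(np.arctan2(M[1,0],M[0,0])).round(2),"z",M[:,2].round(4),"q",s["joint_positions"].round(2),"F",s["force"].round(2),"w",round(s["gripper_width"],4),round(s["gripper_force"],1))
    if target is not None: print("d/6cm",((np.array(target)-s["tcp_pos"])/.06).round(3))
    return s,M
E
python3 -c "
from h import *
st([.463,-.155,.12])"
```

```text
t 1.35 p [0.4404 0.1756 0.2524] xyaw -169.8 z [-2.e-04 -0.e+00 -1.e+00] q [-0.59  0.11  0.13  1.96 -0.02  1.08  1.3 ] F [-0.1   0.21  0.82] w 0.0867 0.0
d/6cm [ 0.376 -5.51  -2.206]
```

>>> send_rows:
  steps:
    - {"translation": [0.1, -0.95, 0], "twist": [0, 0, -0.06], "claw": 1}
    - {"translation": [0.1, -0.95, 0], "claw": 1}
    - {"translation": [0.1, -0.95, 0], "claw": 1}
    - {"translation": [0.1, -0.95, 0], "claw": 1}
    - {"translation": [0.0, -0.9, 0], "claw": 1}

```text
invalid input at $.steps[1]: expected keys translation, twist, claw
```

>>> send_rows:
  steps:
    - {"translation": [-0.02, -0.81, -0.2], "claw": 1}
    - {"translation": [0, 0, -0.8], "claw": 1}
    - {"translation": [0, 0, -0.8], "claw": 1}
    - {"translation": [0, 0, -0.5], "claw": 1}
    - {"translation": [0, 0, 0], "claw": 1}

```text
invalid input at $.steps[0]: expected keys translation, twist, claw
```

```bash
python3 - <<'E'
from h import *
st([.463,-.155,.003])
t=snap("top","t1.png"); s=snap("side","s1.png")
f=lambda im,x,y,w,h:cv2.resize(im[y:y+h,x:x+w],(400,600),interpolation=cv2.INTER_CUBIC)
cv2.imwrite("pics/z1.png",np.hstack([f(t,325,200,100,150),f(s,300,190,100,150)])[:,:,::-1])
E
```

```text
t 1.35 p [0.4404 0.1756 0.2524] xyaw -169.8 z [-2.e-04 -0.e+00 -1.e+00] q [-0.59  0.11  0.13  1.96 -0.02  1.08  1.3 ] F [-0.1   0.21  0.82] w 0.0867 0.0
d/6cm [ 0.376 -5.51  -4.156]
```

View pics/z1.png

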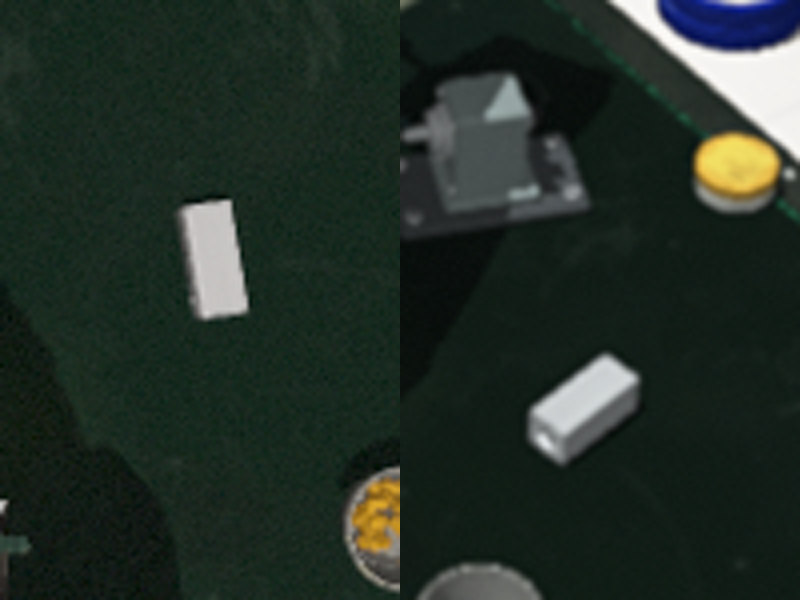

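The moves were refused because the rows lacked a twist key. The picture shows the spacer unmoved, at about (377,264) in the top view. I'll resend with twist in every row.

>>> send_rows:
  steps:
    - {"translation": [0.1, -0.95, 0], "twist": [0, 0, -0.06], "claw": 1}
    - {"translation": [0.1, -0.95, 0], "twist": [0, 0, 0], "claw": 1}
    - {"translation": [0.1, -0.95, 0], "twist": [0, 0, 0], "claw": 1}
    - {"translation": [0.1, -0.95, 0], "twist": [0, 0, 0], "claw": 1}
    - {"translation": [0.0, -0.9, 0], "twist": [0, 0, 0], "claw": 1}

```text
time: 2.08
tcp_pos: [0.4646, -0.1056, 0.2525]
tcp_rot: [0.0, -0.085, 0.996, 0.0]
force: [0.5, -0.0, 0.5]
gripper_width: 0.0868
gripper_force: 0.0
```

>>> send_rows:
  steps:
    - {"translation": [-0.02, -0.81, -0.2], "twist": [0, 0, 0], "claw": 1}
    - {"translation": [0, 0, -0.8], "twist": [0, 0, 0], "claw": 1}
    - {"translation": [0, 0, -0.8], "twist": [0, 0, 0], "claw": 1}
    - {"translation": [0, 0, -0.5], "twist": [0, 0, 0], "claw": 1}
    - {"translation": [0, 0, 0], "twist": [0, 0, 0], "claw": 1}

```text
time: 2.7
tcp_pos: [0.4615, -0.152, 0.1125]
tcp_rot: [-0.003, -0.084, 0.996, 0.001]
force: [-0.5, -0.5, 0.6]
gripper_width: 0.0872
gripper_force: 0.0
```

```bash
python3 - <<'E'
from h import *
st([.463,-.155,.003])
t=snap("top","t2.png"); s=snap("side","s2.png")
f=lambda im,x,y,w,h:cv2.resize(im[y:y+h,x:x+w],(400,600),interpolation=cv2.INTER_CUBIC)
cv2.imwrite("pics/z2.png",np.hstack([f(t,325,200,100,150),f(s,300,190,100,150)])[:,:,::-1])
E
```

```text
t 2.7 p [ 0.4615 -0.152   0.1125] xyaw -170.31 z [-0.0058  0.001  -1.    ] q [-0.11  0.32  0.41  2.1  -0.18  0.76  2.15] F [-0.5  -0.5   0.55] w 0.0872 0.0
d/6cm [ 0.025 -0.05  -1.826]
```

View pics/z2.png

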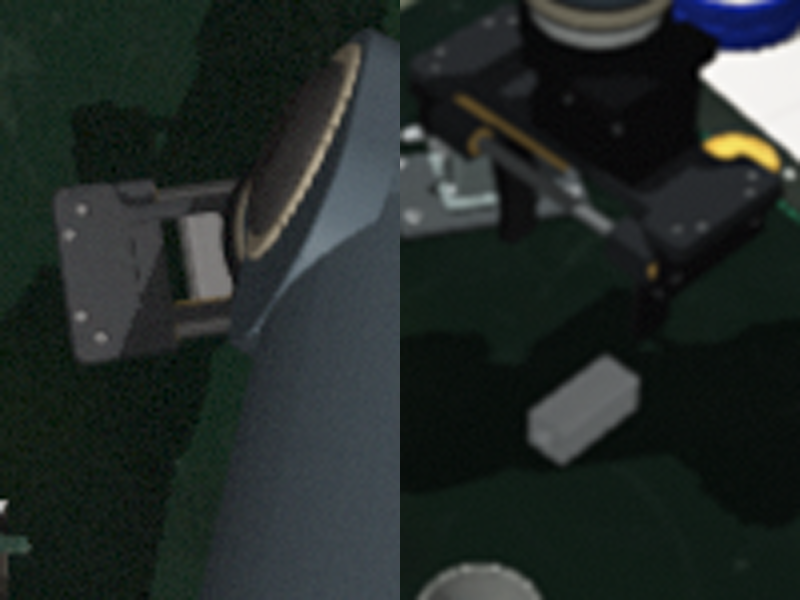

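The gripper straddles the spacer, with its body wide along the closing direction. I'll lower it and grip.

>>> send_rows:
  steps:
    - {"translation": [0.02, -0.05, -0.6], "twist": [0, 0, 0], "claw": 1}
    - {"translation": [0, 0, -0.6], "twist": [0, 0, 0], "claw": 1}
    - {"translation": [0, 0, -0.4], "twist": [0, 0, 0], "claw": 1}
    - {"translation": [0, 0, -0.2], "twist": [0, 0, 0], "claw": 1}
    - {"translation": [0, 0, 0], "twist": [0, 0, 0], "claw": 1}

```text
time: 3.42
tcp_pos: [0.4651, -0.1561, 0.0071]
tcp_rot: [0.0, -0.084, 0.996, -0.0]
force: [0.4, -0.1, 0.5]
gripper_width: 0.0871
gripper_force: 0.0
```

```bash
python3 -c "
from h import *
st([.463,-.155,.004])"
```

```text
t 3.42 p [ 0.4651 -0.1561  0.0071] xyaw -170.32 z [ 9.e-04  0.e+00 -1.e+00] q [-0.02  0.5   0.32  2.16 -0.31  0.52  2.27] F [ 0.44 -0.13  0.53] w 0.0871 0.0
d/6cm [-0.035  0.018 -0.052]
```

>>> send_rows:
  steps:
    - {"translation": [-0.03, 0.01, -0.05], "twist": [0, 0, 0], "claw": 0.5}
    - {"translation": [0, 0, 0], "twist": [0, 0, 0], "claw": 0}
    - {"translation": [0, 0, 0], "twist": [0, 0, 0], "claw": 0}
    - {"translation": [0, 0, 0], "twist": [0, 0, 0], "claw": 0}
    - {"translation": [0, 0, 0], "twist": [0, 0, 0], "claw": 0}
  grip_force: 10

```text
time: 4.05
tcp_pos: [0.4627, -0.1554, 0.0037]
tcp_rot: [0.0, -0.084, 0.996, 0.0]
force: [-0.1, -0.2, 0.5]
gripper_width: 0.0448
gripper_force: 0.0
```

>>> send_rows:
  steps:
    - {"translation": [0, 0, 0], "twist": [0, 0, 0], "claw": 0}
    - {"translation": [0, 0, 0], "twist": [0, 0, 0], "claw": 0}
    - {"translation": [0, 0, 0], "twist": [0, 0, 0], "claw": 0}
    - {"translation": [0, 0, 0], "twist": [0, 0, 0], "claw": 0}
  grip_force: 45

```text
time: 4.55
tcp_pos: [0.4626, -0.1555, 0.0036]
tcp_rot: [-0.0, -0.084, 0.996, -0.0]
force: [-0.1, -0.3, -0.5]
gripper_width: 0.0258
gripper_force: 45.0
```

```bash
python3 -c "
from h import *
st()"
```

```text
t 4.55 p [ 0.4626 -0.1555  0.0036] xyaw -170.33 z [-0. -0. -1.] q [-0.01  0.51  0.32  2.16 -0.31  0.52  2.28] F [-0.1  -0.29 -0.47] w 0.0258 45.0
```

>>> send_rows:
  steps:
    - {"translation": [0, 0, 0.3], "twist": [0, 0, 0], "claw": 0}
    - {"translation": [0, 0, 0.7], "twist": [0, 0, 0], "claw": 0}
    - {"translation": [0, 0, 0.7], "twist": [0, 0, 0], "claw": 0}
    - {"translation": [0, 0.3, 0.5], "twist": [0, 0, -0.4], "claw": 0}
    - {"translation": [-0.1, 0.6, 0], "twist": [0, 0, -0.6], "claw": 0}

```text
time: 5.18
tcp_pos: [0.4585, -0.1023, 0.138]
tcp_rot: [0.003, -0.012, 1.0, -0.0]
force: [0.1, 0.6, -1.1]
gripper_width: 0.0254
gripper_force: 45.0
```

>>> send_rows:
  steps:
    - {"translation": [-0.1, 0.7, 0], "twist": [0, 0, -0.6], "claw": 0}
    - {"translation": [-0.1, 0.7, 0], "twist": [0, 0, -0.7], "claw": 0}
    - {"translation": [-0.1, 0.7, 0], "twist": [0, 0, -0.7], "claw": 0}
    - {"translation": [-0.1, 0.5, 0], "twist": [0, 0, -0.6], "claw": 0}
    - {"translation": [0, 0.3, 0], "twist": [0, 0, -0.32], "claw": 0}

```text
time: 5.8
tcp_pos: [0.4315, 0.0743, 0.1353]
tcp_rot: [-0.001, 0.188, 0.982, 0.0]
force: [1.1, -0.5, -1.4]
gripper_width: 0.0256
gripper_force: 45.0
```

```bash
python3 -c "
from h import *
st([.433,.0723,.0456])"
```

```text
t 5.8 p [0.4315 0.0743 0.1353] xyaw 158.36 z [-1.1e-03  4.0e-04 -1.0e+00] q [-0.65  0.2   0.43  2.18 -0.12  0.78  1.06] F [ 1.08 -0.54 -1.35] w 0.0256 45.0
d/6cm [ 0.024 -0.033 -1.496]
```

>>> send_rows:
  steps:
    - {"translation": [0.02, -0.03, -0.5], "twist": [0, 0, 0], "claw": 0}
    - {"translation": [0, 0, -0.5], "twist": [0, 0, 0], "claw": 0}
    - {"translation": [0, 0, -0.3], "twist": [0, 0, 0], "claw": 0}
    - {"translation": [0, 0, -0.2], "twist": [0, 0, 0], "claw": 0}
    - {"translation": [0, 0, 0], "twist": [0, 0, 0], "claw": 0}

```text
time: 6.42
tcp_pos: [0.4333, 0.0706, 0.0451]
tcp_rot: [-0.001, 0.188, 0.982, -0.0]
force: [-1.2, -0.7, -0.7]
gripper_width: 0.0256
gripper_force: 45.0
```

```bash
python3 - <<'E'
from h import *
st([.433,.0723,.0456])
t=snap("top","t3.png"); s=snap("side","s3.png")
f=lambda im,x,y,w,h:cv2.resize(im[y:y+h,x:x+w],(400,600),interpolation=cv2.INTER_CUBIC)
cv2.imwrite("pics/z3.png",np.hstack([f(t,255,195,60,90),f(s,270,180,60,90)])[:,:,::-1])
E
```

```text
t 6.42 p [0.4333 0.0706 0.0451] xyaw 158.3 z [-1.5e-03 -5.0e-04 -1.0e+00] q [-0.57  0.37  0.37  2.25 -0.25  0.56  1.19] F [-1.19 -0.68 -0.73] w 0.0256 45.0
d/6cm [-0.005  0.028  0.009]
```

View pics/z3.png

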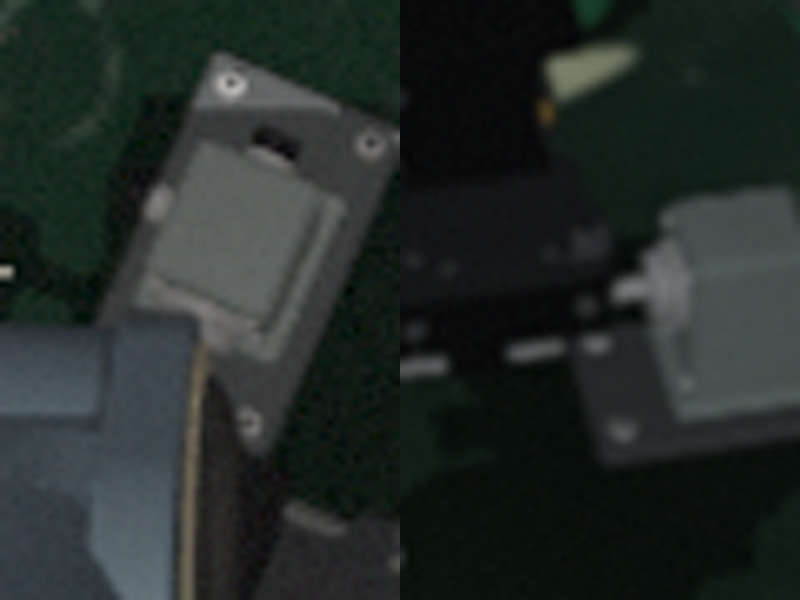

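The top view hides the spacer behind the arm, but the button shows at (296,217). The side view shows the spacer's lower edge at about (276,234) and (290,232), with the pin tip at (302,224). I'll compare these with the predicted positions.

```bash
python3 - <<'E'
from h import *
y=np.radians(-21.7);u=np.array([np.cos(y),np.sin(y),0]);v=np.array([-u[1],u[0],0]);k=np.array([0,0,1])
g=np.array([.4936,.0482,.055]); print("tip",proj("side",g-.016*u),"face",proj("side",g))
c=np.array([.4333,.0706,.0545])
for a in(-30,30):
  for b in(-13,13):
    for d in(-13,13): print(a,b,d,proj("side",c+(a*u+b*v+d*k)/1e3).round(1))
print("pads", proj("side",c+(-9.5*u-13*v-13*k)/1e3),proj("side",c+(9.5*u-13*v-13*k)/1e3))
d=c-g; print("along",d@u,"lat",d@v)
im=cv2.imread("pics/s3.png"); f=cv2.resize(im[205:250,262:322],(800,600),interpolation=cv2.INTER_CUBIC)
cv2.imwrite("pics/z4.png",np.clip(f*2.2,0,255).astype(np.uint8))
E
```

```text
tip [299.98962322 224.13794168] face [306.46456318 223.20981113]
-30 -13 -13 [269.2 236.9]
-30 -13 13 [268.5 228.8]
-30 13 -13 [267.5 229.8]
-30 13 13 [266.9 221.7]
30 -13 -13 [293.8 233.3]
30 -13 13 [293.5 225.2]
30 13 -13 [291.8 226.3]
30 13 13 [291.5 218.2]
pads [277.63702983 235.63878099] [285.43749437 234.50092436]
along -0.06430902142643732 lat -0.0014831598612490378
```

View pics/z4.png

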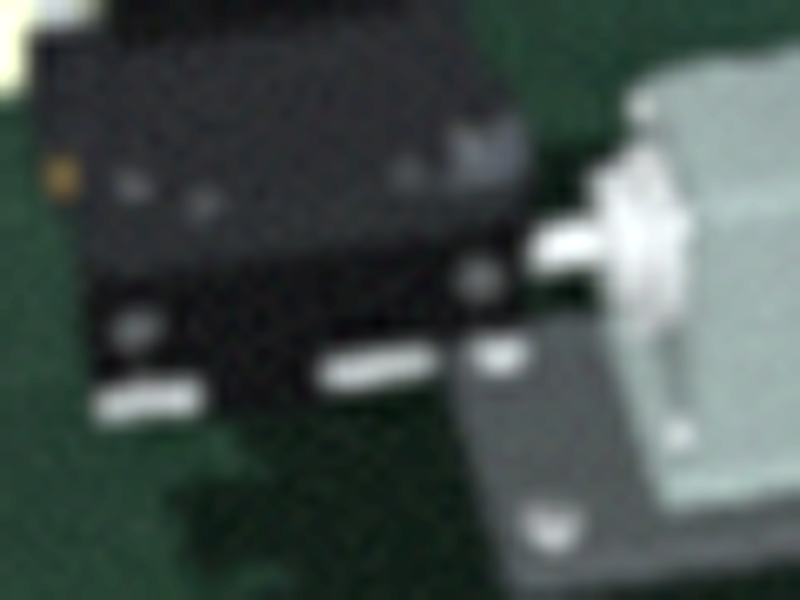

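The prediction matches the view to under 1 px, and the pin height agrees. I'll correct the 1.5 mm lateral offset and advance to just short of the pin.

>>> send_rows:
  steps:
    - {"translation": [0.01, 0.025, 0.01], "twist": [0, 0, 0], "claw": 0}
    - {"translation": [0.08, -0.03, 0], "twist": [0, 0, 0], "claw": 0}
    - {"translation": [0.1, -0.04, 0], "twist": [0, 0, 0], "claw": 0}
    - {"translation": [0.08, -0.03, 0], "twist": [0, 0, 0], "claw": 0}
    - {"translation": [0, 0, 0], "twist": [0, 0, 0], "claw": 0}

```text
time: 7.15
tcp_pos: [0.4506, 0.066, 0.0462]
tcp_rot: [0.0, 0.188, 0.982, 0.0]
force: [0.6, 0.3, -0.6]
gripper_width: 0.0255
gripper_force: 45.0
```

```bash
cat >> h.py <<'E'
def ga():
    s,M=st(); y=np.radians(-21.7);u=np.array([np.cos(y),np.sin(y),0]);v=np.array([-u[1],u[0],0])
    d=s["tcp_pos"]-[.4936,.0482,.0456]; print("along %.1f lat %.1f dz %.1f mm  Fu %.2f Fv %.2f Fz %.2f"%(d@u*1e3,d@v*1e3,d[2]*1e3,s["force"]@u,s["force"]@v,s["force"][2]), "M",s["moment"].round(2))
E
python3 -c "
from h import *
ga()"
```

```text
t 7.15 p [0.4506 0.066  0.0462] xyaw 158.27 z [ 4.e-04 -0.e+00 -1.e+00] q [-0.54  0.39  0.37  2.22 -0.26  0.57  1.21] F [ 0.63  0.35 -0.63] w 0.0255 45.0
along -46.6 lat 0.6 dz 0.6 mm  Fu 0.46 Fv 0.56 Fz -0.63 M [-0.04  0.01 -0.02]
```

>>> send_rows:
  steps:
    - {"translation": [0.05, -0.025, -0.005], "twist": [0, 0, 0], "claw": 0}
    - {"translation": [0.05, -0.02, 0], "twist": [0, 0, 0], "claw": 0}
    - {"translation": [0, 0, 0], "twist": [0, 0, 0], "claw": 0}
    - {"translation": [0, 0, 0], "twist": [0, 0, 0], "claw": 0}

```text
time: 7.65
tcp_pos: [0.4555, 0.0636, 0.0457]
tcp_rot: [-0.0, 0.188, 0.982, -0.0]
force: [-0.3, -0.2, -0.6]
gripper_width: 0.0257
gripper_force: 45.0
```

```bash
python3 -c "
from h import *
ga()"
```

```text
t 7.65 p [0.4555 0.0636 0.0457] xyaw 158.32 z [-9.e-04  1.e-04 -1.e+00] q [-0.53  0.4   0.37  2.21 -0.26  0.58  1.22] F [-0.33 -0.21 -0.63] w 0.0257 45.0
along -41.1 lat 0.3 dz 0.1 mm  Fu -0.23 Fv -0.32 Fz -0.63 M [ 0.05  0.27 -0.  ]
```

>>> send_rows:
  steps:
    - {"translation": [0.05, -0.02, 0], "twist": [0, 0, 0], "claw": 0}
    - {"translation": [0.025, -0.01, 0], "twist": [0, 0, 0], "claw": 0}
    - {"translation": [0, 0, 0], "twist": [0, 0, 0], "claw": 0}
    - {"translation": [0, 0, 0], "twist": [0, 0, 0], "claw": 0}

```text
time: 8.15
tcp_pos: [0.4602, 0.0618, 0.0458]
tcp_rot: [-0.0, 0.188, 0.982, -0.0]
force: [-1.6, -0.0, -1.8]
gripper_width: 0.026
gripper_force: 45.0
```

```bash
python3 -c "
from h import *
ga()"
```

```text
t 8.15 p [0.4602 0.0618 0.0458] xyaw 158.31 z [-6.e-04  1.e-04 -1.e+00] q [-0.53  0.4   0.37  2.2  -0.26  0.58  1.23] F [-1.57 -0.   -1.78] w 0.026 45.0
along -36.0 lat 0.3 dz 0.2 mm  Fu -1.45 Fv -0.58 Fz -1.78 M [0.16 0.41 0.  ]
```

>>> send_rows:
  steps:
    - {"translation": [0.03, -0.012, 0], "twist": [0, 0, 0], "claw": 0}
    - {"translation": [0.03, -0.012, 0], "twist": [0, 0, 0], "claw": 0}
    - {"translation": [0, 0, 0], "twist": [0, 0, 0], "claw": 0}
    - {"translation": [0, 0, 0], "twist": [0, 0, 0], "claw": 0}

```text
time: 8.65
tcp_pos: [0.4639, 0.0604, 0.0458]
tcp_rot: [-0.0, 0.188, 0.982, 0.0]
force: [-3.2, 1.4, -0.6]
gripper_width: 0.0258
gripper_force: 45.0
```

```bash
python3 - <<'E'
from h import *
ga(); t=snap("top","t5.png")
a=cv2.imread("pics/t3.png")[195:255,265:325];b=t[195:255,265:325,::-1]
cv2.imwrite("pics/z5.png",np.hstack([cv2.resize(np.clip(x*1.5,0,255).astype(np.uint8),(400,400),interpolation=cv2.INTER_CUBIC) for x in(a,b)]))
E
```

```text
t 8.65 p [0.4639 0.0604 0.0458] xyaw 158.31 z [-4.e-04  1.e-04 -1.e+00] q [-0.52  0.41  0.37  2.19 -0.26  0.59  1.23] F [-3.17  1.42 -0.57] w 0.0258 45.0
along -32.1 lat 0.3 dz 0.2 mm  Fu -3.47 Fv 0.15 Fz -0.57 M [ 0.15  0.53 -0.08]
```

View pics/z5.png

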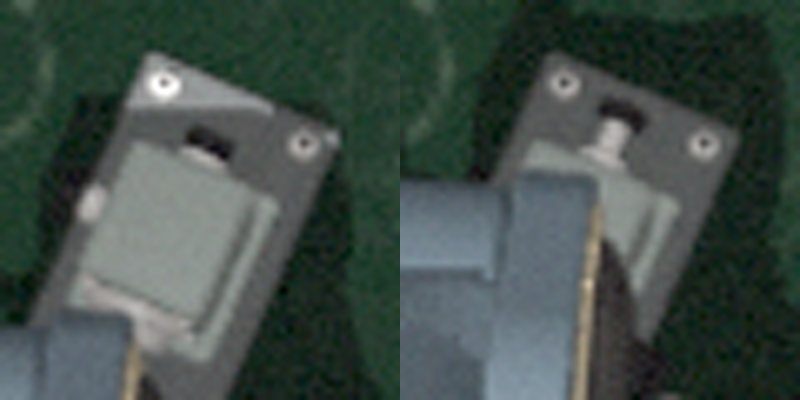

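The button has moved out by about 11 mm, from (296,217) to roughly (298,212), and the force has risen to about 3 N. So this is the recessed end. I'll back off, lift and turn the spacer half round.

>>> send_rows:
  steps:
    - {"translation": [-0.1, 0.04, 0], "twist": [0, 0, 0], "claw": 0}
    - {"translation": [-0.15, 0.06, 0], "twist": [0, 0, 0], "claw": 0}
    - {"translation": [-0.15, 0.06, 0], "twist": [0, 0, 0], "claw": 0}
    - {"translation": [-0.11, 0.044, 0], "twist": [0, 0, 0], "claw": 0}
    - {"translation": [0, 0, 0], "twist": [0, 0, 0], "claw": 0}

```text
time: 9.32
tcp_pos: [0.4331, 0.0729, 0.046]
tcp_rot: [0.0, 0.188, 0.982, 0.0]
force: [0.3, -0.2, -1.1]
gripper_width: 0.026
gripper_force: 45.0
```

>>> send_rows:
  steps:
    - {"translation": [0, 0, 0.5], "twist": [0, 0, 0], "claw": 0}
    - {"translation": [0, 0, 0.7], "twist": [0, 0, 0], "claw": 0}
    - {"translation": [0, 0, 0.7], "twist": [0, 0, 0], "claw": 0}
    - {"translation": [0, 0, 0.1], "twist": [0, 0, -0.5], "claw": 0}
    - {"translation": [0.1, 0, 0], "twist": [0, 0, -0.9], "claw": 0}

```text
time: 9.95
tcp_pos: [0.4402, 0.0727, 0.167]
tcp_rot: [0.001, 0.285, 0.959, 0.001]
force: [0.0, -0.0, -1.0]
gripper_width: 0.0258
gripper_force: 45.0
```

>>> send_rows:
  steps:
    - {"translation": [0.2, 0, 0], "twist": [0, 0, -0.9], "claw": 0}
    - {"translation": [0.2, 0, 0], "twist": [0, 0, -0.9], "claw": 0}
    - {"translation": [0, 0, 0], "twist": [0, 0, -0.9], "claw": 0}
    - {"translation": [0, 0, 0], "twist": [0, 0, -0.9], "claw": 0}
    - {"translation": [0, 0, 0], "twist": [0, 0, -0.9], "claw": 0}

```text
time: 10.58
tcp_pos: [0.4638, 0.0724, 0.1659]
tcp_rot: [0.0, 0.568, 0.823, 0.0]
force: [-0.5, -0.9, -1.3]
gripper_width: 0.0257
gripper_force: 45.0
```

```bash
python3 -c "
from h import *
ga()"
```

```text
t 10.57 p [0.4638 0.0724 0.1659] xyaw 110.85 z [ 7.e-04 -0.e+00 -1.e+00] q [-0.76  0.22  0.6   2.1  -0.16  0.87  0.29] F [-0.45 -0.95 -1.27] w 0.0257 45.0
along -36.6 lat 11.5 dz 120.3 mm  Fu -0.07 Fv -1.05 Fz -1.27 M [-0.17  0.02 -0.  ]
```

>>> send_rows:
  steps:
    - {"translation": [0, 0, 0], "twist": [0, 0, -1], "claw": 0}
    - {"translation": [0, 0, 0], "twist": [0, 0, -1], "claw": 0}
    - {"translation": [0, 0, 0], "twist": [0, 0, -1], "claw": 0}
    - {"translation": [0, 0, 0], "twist": [0, 0, -1], "claw": 0}
    - {"translation": [0, 0, 0], "twist": [0, 0, -1], "claw": 0}

```text
time: 11.2
tcp_pos: [0.4638, 0.0724, 0.166]
tcp_rot: [0.0, 0.815, 0.579, 0.0]
force: [-0.6, -0.3, -1.4]
gripper_width: 0.0254
gripper_force: 45.0
```

>>> send_rows:
  steps:
    - {"translation": [0, 0, 0], "twist": [0, 0, -1], "claw": 0}
    - {"translation": [0, 0, 0], "twist": [0, 0, -1], "claw": 0}
    - {"translation": [0, 0, 0], "twist": [0, 0, -1], "claw": 0}
    - {"translation": [0, 0, 0], "twist": [0, 0, -1], "claw": 0}
    - {"translation": [0, 0, 0], "twist": [0, 0, -1], "claw": 0}

```text
time: 11.82
tcp_pos: [0.4638, 0.0725, 0.166]
tcp_rot: [0.0, 0.964, 0.266, 0.0]
force: [-0.3, -0.4, -1.0]
gripper_width: 0.0261
gripper_force: 45.0
```

>>> send_rows:
  steps:
    - {"translation": [0, 0, 0], "twist": [0, 0, -1], "claw": 0}
    - {"translation": [0, 0, 0], "twist": [0, 0, -1], "claw": 0}
    - {"translation": [-0.1, 0, 0], "twist": [0, 0, -1], "claw": 0}
    - {"translation": [-0.2, 0, 0], "twist": [0, 0, -1], "claw": 0}
    - {"translation": [-0.2, 0, 0], "twist": [0, 0, -1], "claw": 0}

```text
time: 12.45
tcp_pos: [0.4335, 0.0724, 0.166]
tcp_rot: [0.0, 0.997, -0.08, 0.0]
force: [-0.5, 0.8, -0.7]
gripper_width: 0.0253
gripper_force: 45.0
```

```bash
python3 -c "
from h import *
ga()"
```

```text
t 12.45 p [0.4335 0.0724 0.166 ] xyaw -9.18 z [ 8.e-04 -2.e-04 -1.e+00] q [-1.2   0.24  1.1   2.17 -0.28  0.88 -1.66] F [-0.51  0.81 -0.74] w 0.0253 45.0
along -64.8 lat 0.3 dz 120.4 mm  Fu -0.78 Fv 0.56 Fz -0.74 M [-0.07  0.15 -0.02]
```

>>> send_rows:
  steps:
    - {"translation": [0, 0, -0.1], "twist": [0, 0, -0.8], "claw": 0}
    - {"translation": [0, 0, -0.3], "twist": [0, 0, -0.765], "claw": 0}
    - {"translation": [0, 0, -0.5], "twist": [0, 0, 0], "claw": 0}
    - {"translation": [0, 0, -0.3], "twist": [0, 0, 0], "claw": 0}
    - {"translation": [0, 0, 0], "twist": [0, 0, 0], "claw": 0}

```text
time: 13.08
tcp_pos: [0.4329, 0.0721, 0.0931]
tcp_rot: [0.001, 0.983, -0.186, -0.001]
force: [-0.4, 0.6, -0.7]
gripper_width: 0.0261
gripper_force: 45.0
```

```bash
python3 -c "
from h import *
ga()"
```

```text
t 13.07 p [0.4329 0.0721 0.0931] xyaw -21.45 z [-0.0019 -0.0016 -1.    ] q [-1.06  0.4   0.99  2.24 -0.51  0.74 -1.66] F [-0.36  0.6  -0.72] w 0.0261 45.0
along -65.2 lat -0.3 dz 47.5 mm  Fu -0.56 Fv 0.42 Fz -0.72 M [0.01 0.16 0.  ]
```

>>> send_rows:
  steps:
    - {"translation": [0, 0.008, -0.3], "twist": [0, 0, -0.03], "claw": 0}
    - {"translation": [0, 0, -0.3], "twist": [0, 0, 0], "claw": 0}
    - {"translation": [0, 0, -0.18], "twist": [0, 0, 0], "claw": 0}
    - {"translation": [0, 0, 0], "twist": [0, 0, 0], "claw": 0}
    - {"translation": [0, 0, 0], "twist": [0, 0, 0], "claw": 0}

```text
time: 13.7
tcp_pos: [0.4342, 0.0731, 0.0477]
tcp_rot: [-0.0, 0.982, -0.188, 0.001]
force: [0.4, 0.7, -0.2]
gripper_width: 0.0255
gripper_force: 45.0
```

```bash
python3 -c "
from h import *
ga()"
```

```text
t 13.7 p [0.4342 0.0731 0.0477] xyaw -21.66 z [ 1.4e-03  3.0e-04 -1.0e+00] q [-0.95  0.48  0.88  2.27 -0.63  0.65 -1.56] F [ 0.43  0.68 -0.18] w 0.0255 45.0
along -64.4 lat 1.2 dz 2.1 mm  Fu 0.15 Fv 0.79 Fz -0.18 M [-0.04  0.17 -0.  ]
```

>>> send_rows:
  steps:
    - {"translation": [-0.005, -0.015, -0.033], "twist": [0, 0, 0], "claw": 0}
    - {"translation": [0.08, -0.032, 0], "twist": [0, 0, 0], "claw": 0}
    - {"translation": [0.1, -0.04, 0], "twist": [0, 0, 0], "claw": 0}
    - {"translation": [0.08, -0.032, 0], "twist": [0, 0, 0], "claw": 0}
    - {"translation": [0, 0, 0], "twist": [0, 0, 0], "claw": 0}

```text
time: 14.32
tcp_pos: [0.4494, 0.0656, 0.0451]
tcp_rot: [0.0, 0.982, -0.188, 0.0]
force: [0.6, 0.7, -0.8]
gripper_width: 0.0257
gripper_force: 45.0
```

```bash
python3 -c "
from h import *
ga()"
```

```text
t 14.32 p [0.4494 0.0656 0.0451] xyaw -21.68 z [ 5.e-04 -4.e-04 -1.e+00] q [-0.91  0.51  0.86  2.24 -0.64  0.66 -1.53] F [ 0.6   0.65 -0.84] w 0.0257 45.0
along -47.5 lat -0.2 dz -0.5 mm  Fu 0.32 Fv 0.83 Fz -0.84 M [-0.04  0.21 -0.01]
```

Aligned. Advance with force checks.

>>> send_rows:
  steps:
    - {"translation": [0.05, -0.02, 0.007], "twist": [0, 0, 0], "claw": 0}
    - {"translation": [0.05, -0.018, 0], "twist": [0, 0, 0], "claw": 0}
    - {"translation": [0, 0, 0], "twist": [0, 0, 0], "claw": 0}
    - {"translation": [0, 0, 0], "twist": [0, 0, 0], "claw": 0}

```text
time: 14.82
tcp_pos: [0.4547, 0.0637, 0.0455]
tcp_rot: [0.0, 0.982, -0.188, -0.0]
force: [0.5, 0.3, -0.8]
gripper_width: 0.026
gripper_force: 45.0
```

```bash
python3 -c "
from h import *
ga()"
```

```text
t 14.82 p [0.4547 0.0637 0.0455] xyaw -21.65 z [-2.e-04 -1.e-04 -1.e+00] q [-0.9   0.51  0.86  2.23 -0.64  0.67 -1.53] F [ 0.48  0.25 -0.77] w 0.026 45.0
along -41.9 lat -0.0 dz -0.1 mm  Fu 0.35 Fv 0.41 Fz -0.77 M [-0.02  0.18 -0.05]
```

>>> send_rows:
  steps:
    - {"translation": [0.05, -0.02, 0], "twist": [0, 0, 0], "claw": 0}
    - {"translation": [0.04, -0.016, 0], "twist": [0, 0, 0], "claw": 0}
    - {"translation": [0, 0, 0], "twist": [0, 0, 0], "claw": 0}
    - {"translation": [0, 0, 0], "twist": [0, 0, 0], "claw": 0}

```text
time: 15.32
tcp_pos: [0.4601, 0.0614, 0.0455]
tcp_rot: [0.0, 0.982, -0.188, -0.0]
force: [0.1, 0.5, -0.3]
gripper_width: 0.0255
gripper_force: 45.0
```

```bash
python3 -c "
from h import *
ga()"
```

```text
t 15.32 p [0.4601 0.0614 0.0455] xyaw -21.66 z [-2.e-04 -1.e-04 -1.e+00] q [-0.89  0.52  0.86  2.21 -0.64  0.67 -1.52] F [ 0.08  0.55 -0.34] w 0.0255 45.0
along -36.0 lat -0.1 dz -0.1 mm  Fu -0.13 Fv 0.54 Fz -0.34 M [-0.01  0.14  0.07]
```

There is no force with the pin about 10 mm inside, so this is the bore. Now I'll push it home.

>>> send_rows:
  steps:
    - {"translation": [0.03, -0.012, 0], "twist": [0, 0, 0], "claw": 0}
    - {"translation": [0.025, -0.01, 0], "twist": [0, 0, 0], "claw": 0}
    - {"translation": [0, 0, 0], "twist": [0, 0, 0], "claw": 0}
    - {"translation": [0, 0, 0], "twist": [0, 0, 0], "claw": 0}

```text
time: 15.82
tcp_pos: [0.4634, 0.0601, 0.0455]
tcp_rot: [0.0, 0.982, -0.188, -0.0]
force: [-0.4, 0.1, -1.0]
gripper_width: 0.0258
gripper_force: 45.0
```

```bash
python3 -c "
from h import *
ga()"
```

```text
t 15.82 p [0.4634 0.0601 0.0455] xyaw -21.65 z [-1.e-04 -1.e-04 -1.e+00] q [-0.88  0.52  0.85  2.21 -0.64  0.68 -1.52] F [-0.39  0.12 -1.02] w 0.0258 45.0
along -32.4 lat -0.0 dz -0.1 mm  Fu -0.40 Fv -0.04 Fz -1.02 M [0.03 0.17 0.01]
```

>>> send_rows:
  steps:
    - {"translation": [0.018, -0.007, 0], "twist": [0, 0, 0], "claw": 0}
    - {"translation": [0, 0, 0], "twist": [0, 0, 0], "claw": 0}
    - {"translation": [0, 0, 0], "twist": [0, 0, 0], "claw": 0}

```text
time: 16.2
tcp_pos: [0.4646, 0.0597, 0.0455]
tcp_rot: [0.0, 0.982, -0.188, 0.0]
force: [-0.2, -0.6, 0.1]
gripper_width: 0.0256
gripper_force: 45.0
```

```bash
python3 -c "
from h import *
ga()"
```

```text
t 16.2 p [0.4646 0.0597 0.0455] xyaw -21.65 z [-0.e+00 -1.e-04 -1.e+00] q [-0.88  0.52  0.85  2.21 -0.64  0.68 -1.52] F [-0.2  -0.61  0.11] w 0.0256 45.0
along -31.2 lat -0.0 dz -0.1 mm  Fu 0.04 Fv -0.64 Fz 0.11 M [-0.05  0.16  0.  ]
```

>>> send_rows:
  steps:
    - {"translation": [0.02, -0.008, 0], "twist": [0, 0, 0], "claw": 0}
    - {"translation": [0, 0, 0], "twist": [0, 0, 0], "claw": 0}
    - {"translation": [0, 0, 0], "twist": [0, 0, 0], "claw": 0}

```text
time: 16.58
tcp_pos: [0.4658, 0.0592, 0.0455]
tcp_rot: [0.0, 0.982, -0.188, -0.0]
force: [0.3, 0.7, -0.5]
gripper_width: 0.0259
gripper_force: 45.0
```

```bash
python3 -c "
from h import *
ga()"
```

```text
t 16.57 p [0.4658 0.0592 0.0455] xyaw -21.66 z [-0.e+00 -1.e-04 -1.e+00] q [-0.88  0.52  0.85  2.2  -0.64  0.68 -1.52] F [ 0.31  0.69 -0.51] w 0.0259 45.0
along -30.0 lat -0.0 dz -0.1 mm  Fu 0.03 Fv 0.76 Fz -0.51 M [-0.06  0.11  0.03]
```

>>> send_rows:
  steps:
    - {"translation": [0.02, -0.008, 0], "twist": [0, 0, 0], "claw": 0}
    - {"translation": [0, 0, 0], "twist": [0, 0, 0], "claw": 0}
    - {"translation": [0, 0, 0], "twist": [0, 0, 0], "claw": 0}

```text
time: 16.95
tcp_pos: [0.467, 0.0588, 0.0455]
tcp_rot: [0.0, 0.982, -0.188, -0.0]
force: [0.5, 0.3, -1.9]
gripper_width: 0.0257
gripper_force: 45.0
```

```bash
python3 -c "
from h import *
ga()"
```

```text
t 16.95 p [0.467  0.0588 0.0455] xyaw -21.65 z [-1.e-04 -1.e-04 -1.e+00] q [-0.87  0.53  0.85  2.2  -0.64  0.68 -1.52] F [ 0.52  0.3  -1.95] w 0.0257 45.0
along -28.7 lat -0.0 dz -0.1 mm  Fu 0.37 Fv 0.47 Fz -1.95 M [-0.02  0.14  0.04]
```

>>> send_rows:
  steps:
    - {"translation": [0.017, -0.007, 0], "twist": [0, 0, 0], "claw": 0}
    - {"translation": [0, 0, 0], "twist": [0, 0, 0], "claw": 0}
    - {"translation": [0, 0, 0], "twist": [0, 0, 0], "claw": 0}

```text
time: 17.32
tcp_pos: [0.468, 0.0584, 0.0455]
tcp_rot: [0.0, 0.982, -0.188, -0.0]
force: [-0.2, 0.6, -0.5]
gripper_width: 0.0255
gripper_force: 45.0
```

```bash
python3 -c "
from h import *
ga()"
```

```text
t 17.32 p [0.468  0.0584 0.0455] xyaw -21.65 z [-1.e-04 -1.e-04 -1.e+00] q [-0.87  0.53  0.85  2.2  -0.64  0.68 -1.52] F [-0.18  0.61 -0.53] w 0.0255 45.0
along -27.6 lat -0.0 dz -0.1 mm  Fu -0.39 Fv 0.50 Fz -0.53 M [-0.02  0.21  0.04]
```

>>> send_rows:
  steps:
    - {"translation": [0.017, -0.007, 0], "twist": [0, 0, 0], "claw": 0}
    - {"translation": [0, 0, 0], "twist": [0, 0, 0], "claw": 0}
    - {"translation": [0, 0, 0], "twist": [0, 0, 0], "claw": 0}

```text
time: 17.7
tcp_pos: [0.469, 0.0579, 0.0455]
tcp_rot: [0.0, 0.982, -0.188, -0.0]
force: [0.1, 0.1, -1.4]
gripper_width: 0.0256
gripper_force: 45.0
```

```bash
python3 -c "
from h import *
ga()"
```

```text
t 17.7 p [0.469  0.0579 0.0455] xyaw -21.65 z [-0.e+00 -1.e-04 -1.e+00] q [-0.87  0.53  0.85  2.2  -0.64  0.68 -1.51] F [ 0.08  0.13 -1.39] w 0.0256 45.0
along -26.5 lat -0.1 dz -0.1 mm  Fu 0.02 Fv 0.15 Fz -1.39 M [-0.03  0.15 -0.01]
```

>>> send_rows:
  steps:
    - {"translation": [0.017, -0.007, 0], "twist": [0, 0, 0], "claw": 0}
    - {"translation": [0, 0, 0], "twist": [0, 0, 0], "claw": 0}
    - {"translation": [0, 0, 0], "twist": [0, 0, 0], "claw": 0}

```text
time: 18.08
tcp_pos: [0.47, 0.0575, 0.0455]
tcp_rot: [0.0, 0.982, -0.188, -0.0]
force: [-0.2, 0.2, -1.9]
gripper_width: 0.0256
gripper_force: 45.0
```

```bash
python3 -c "
from h import *
ga()"
```

```text
t 18.07 p [0.47   0.0575 0.0455] xyaw -21.66 z [-0.e+00 -1.e-04 -1.e+00] q [-0.87  0.53  0.85  2.19 -0.64  0.68 -1.51] F [-0.25  0.23 -1.88] w 0.0256 45.0
along -25.4 lat -0.1 dz -0.1 mm  Fu -0.31 Fv 0.13 Fz -1.88 M [ 0.01  0.15 -0.02]
```

>>> send_rows:
  steps:
    - {"translation": [0.017, -0.007, 0], "twist": [0, 0, 0], "claw": 0}
    - {"translation": [0, 0, 0], "twist": [0, 0, 0], "claw": 0}
    - {"translation": [0, 0, 0], "twist": [0, 0, 0], "claw": 0}

```text
time: 18.45
tcp_pos: [0.4703, 0.0574, 0.0453]
tcp_rot: [-0.0, 0.982, -0.188, -0.001]
force: [-3.5, 1.6, 0.3]
gripper_width: 0.0255
gripper_force: 45.0
```

```bash
python3 -c "
from h import *
ga()"
```

```text
t 18.45 p [0.4703 0.0574 0.0453] xyaw -21.64 z [-1.6e-03  5.0e-04 -1.0e+00] q [-0.87  0.53  0.85  2.19 -0.64  0.69 -1.51] F [-3.54  1.64  0.32] w 0.0255 45.0
along -25.1 lat -0.1 dz -0.3 mm  Fu -3.90 Fv 0.22 Fz 0.32 M [0.26 0.7  0.  ]
```

>>> send_rows:
  steps:
    - {"translation": [0.02, -0.008, 0], "twist": [0, 0, 0], "claw": 0}
    - {"translation": [0, 0, 0], "twist": [0, 0, 0], "claw": 0}
    - {"translation": [0, 0, 0], "twist": [0, 0, 0], "claw": 0}
    - {"translation": [0, 0, 0], "twist": [0, 0, 0], "claw": 0}

```text
time: 18.95
tcp_pos: [0.4702, 0.0573, 0.0451]
tcp_rot: [-0.0, 0.982, -0.188, -0.002]
force: [-5.1, 2.2, 1.8]
gripper_width: 0.0256
gripper_force: 45.0
```

```bash
python3 - <<'E'
from h import *
ga(); t=snap("top","t6.png"); s=snap("side","s6.png")
a=t[195:255,265:325,::-1];b=s[195:255,275:335,::-1]
cv2.imwrite("pics/z6.png",np.hstack([cv2.resize(np.clip(x*1.8,0,255).astype(np.uint8),(400,400),interpolation=cv2.INTER_CUBIC) for x in(a,b)]))
E
```

```text
t 18.95 p [0.4702 0.0573 0.0451] xyaw -21.62 z [-0.0044  0.0014 -1.    ] q [-0.86  0.53  0.85  2.19 -0.64  0.69 -1.51] F [-5.09  2.22  1.81] w 0.0256 45.0
along -25.1 lat -0.1 dz -0.5 mm  Fu -5.55 Fv 0.18 Fz 1.81 M [0.45 1.3  0.01]
```

View pics/z6.png

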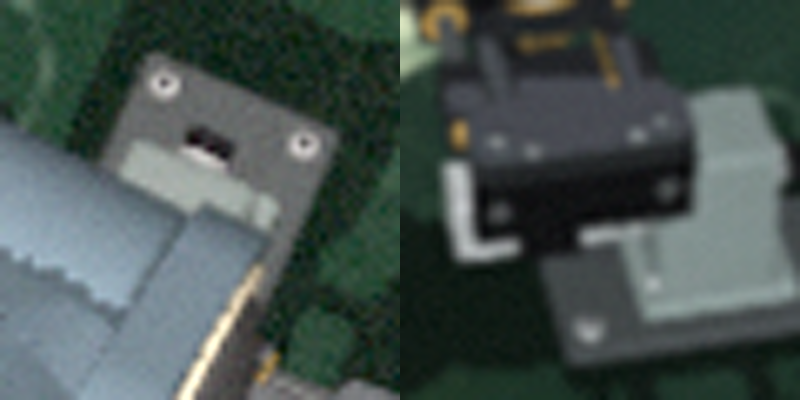

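The button at (296,217) is back at its rest position with a 5.5 N push, and the spacer's end is against the bushing. The bored end is home with the pin out. Now I'll draw it off and lift.

>>> send_rows:
  steps:
    - {"translation": [-0.1, 0.04, 0], "twist": [0, 0, 0], "claw": 0}
    - {"translation": [-0.15, 0.06, 0], "twist": [0, 0, 0], "claw": 0}
    - {"translation": [-0.18, 0.072, 0], "twist": [0, 0, 0], "claw": 0}
    - {"translation": [-0.15, 0.06, 0], "twist": [0, 0, 0], "claw": 0}
    - {"translation": [-0.04, 0.016, 0], "twist": [0, 0, 0], "claw": 0}

```text
time: 19.68
tcp_pos: [0.4342, 0.0719, 0.0455]
tcp_rot: [-0.0, 0.982, -0.187, -0.0]
force: [-0.3, -0.6, -2.1]
gripper_width: 0.0259
gripper_force: 45.0
```

```bash
python3 -c "
from h import *
ga()"
```

```text
t 19.68 p [0.4342 0.0719 0.0455] xyaw -21.61 z [-4.e-04  2.e-04 -1.e+00] q [-0.94  0.49  0.87  2.27 -0.64  0.65 -1.55] F [-0.34 -0.56 -2.13] w 0.0259 45.0
along -64.0 lat 0.1 dz -0.1 mm  Fu -0.11 Fv -0.65 Fz -2.13 M [-0.02  0.13 -0.02]
```

>>> send_rows:
  steps:
    - {"translation": [0, 0, 0.4], "twist": [0, 0, 0], "claw": 0}
    - {"translation": [0, 0, 0.8], "twist": [0, 0, 0], "claw": 0}
    - {"translation": [0, 0, 0.9], "twist": [0, 0, 0], "claw": 0}
    - {"translation": [0, 0, 0.9], "twist": [0, 0, 0], "claw": 0}
    - {"translation": [0, 0, 0.9], "twist": [0, 0, 0], "claw": 0}

```text
time: 20.3
tcp_pos: [0.4351, 0.0712, 0.2806]
tcp_rot: [0.001, 0.982, -0.189, 0.0]
force: [-0.3, 2.6, -0.1]
gripper_width: 0.0258
gripper_force: 45.0
```

```bash
python3 -c "
from h import *
ga()"
```

```text
t 20.3 p [0.4351 0.0712 0.2806] xyaw -21.76 z [-3.0e-04 -2.6e-03 -1.0e+00] q [-1.52 -0.06  1.26  2.02  0.07  1.14 -2.24] F [-0.34  2.6  -0.09] w 0.0258 45.0
along -62.9 lat -0.3 dz 235.0 mm  Fu -1.28 Fv 2.28 Fz -0.09 M [0.22 0.24 0.02]
```

>>> send_rows:
  steps:
    - {"translation": [0, 0, -0.2], "twist": [0, 0, 0.5], "claw": 0}
    - {"translation": [0.2, 0, -0.2], "twist": [0, 0, 0.8], "claw": 0}
    - {"translation": [0.3, 0, 0], "twist": [0, 0, 0.9], "claw": 0}
    - {"translation": [0.3, 0, 0], "twist": [0, 0, 0.9], "claw": 0}
    - {"translation": [0.3, 0, 0], "twist": [0, 0, 0.9], "claw": 0}

```text
time: 20.92
tcp_pos: [0.5016, 0.0714, 0.2552]
tcp_rot: [0.0, 0.996, 0.092, -0.0]
force: [0.6, -0.0, -0.2]
gripper_width: 0.0252
gripper_force: 45.0
```

```bash
python3 -c "
from h import *
ga()"
```

```text
t 20.93 p [0.5016 0.0714 0.2552] xyaw 10.56 z [-1.e-04 -5.e-04 -1.e+00] q [-1.13  0.26  1.1   1.93 -0.26  1.11 -1.32] F [ 0.63 -0.04 -0.21] w 0.0252 45.0
along -1.1 lat 24.5 dz 209.6 mm  Fu 0.60 Fv 0.19 Fz -0.21 M [-0.07  0.14 -0.  ]
```

>>> send_rows:
  steps:
    - {"translation": [0.2, -0.1, 0.1], "twist": [0.09, -0.5, 0], "claw": 0}
    - {"translation": [0.2, -0.1, 0.1], "twist": [0.14, -0.75, 0], "claw": 0}
    - {"translation": [0.2, -0.1, 0.1], "twist": [0.17, -0.9, 0], "claw": 0}
    - {"translation": [0.2, -0.1, 0.1], "twist": [0.17, -0.9, 0], "claw": 0}
    - {"translation": [0.2, -0.1, 0.1], "twist": [0.17, -0.9, 0], "claw": 0}

```text
time: 21.55
tcp_pos: [0.5611, 0.0416, 0.2859]
tcp_rot: [-0.028, 0.956, 0.086, 0.278]
force: [0.2, -1.0, -1.5]
gripper_width: 0.0255
gripper_force: 45.0
```

```bash
cat >> h.py <<'E'
def up():
    s,M=st(); x=M[:,0]; a=np.cross(x,[0,0,1]); n=np.linalg.norm(a); ang=np.degrees(np.arctan2(n,x[2]))
    print("x",x.round(3),"ang",ang.round(2),"twist units",(a/max(n,1e-9)*ang/8).round(3),"spacer",(s["tcp_pos"]-.0094*M[:,2]).round(3))
E
python3 -c "
from h import *
up()"
```

```text
t 21.55 p [0.5611 0.0416 0.2859] xyaw 10.23 z [ 0.5263  0.1012 -0.8442] q [-1.28 -0.15  1.09  2.16  0.24  0.49 -1.74] F [ 0.2  -0.98 -1.46] w 0.0255 45.0
x [0.831 0.15  0.536] ang 57.59 twist units [ 1.278 -7.085  0.   ] spacer [0.556 0.041 0.294]
```

>>> send_rows:
  steps:
    - {"translation": [0.5, -0.1, 0], "twist": [0, 0, 0], "claw": 0}
    - {"translation": [0.5, -0.1, 0], "twist": [0.05, -0.3, 0], "claw": 0}
    - {"translation": [0.5, -0.1, 0], "twist": [0.1, -0.6, 0], "claw": 0}
    - {"translation": [0.4, -0.1, 0], "twist": [0.1, -0.6, 0], "claw": 0}
    - {"translation": [0.3, -0.1, 0], "twist": [0.1, -0.6, 0], "claw": 0}

```text
time: 22.18
tcp_pos: [0.6591, 0.0219, 0.281]
tcp_rot: [-0.039, 0.923, 0.086, 0.373]
force: [0.6, 0.2, -1.7]
gripper_width: 0.0257
gripper_force: 45.0
```

```bash
python3 -c "
from h import *
up()"
```

```text
t 22.18 p [0.6591 0.0219 0.281 ] xyaw 10.45 z [ 0.6814  0.1366 -0.719 ] q [-0.69  0.13  0.71  2.12 -0.95  0.26 -0.55] F [ 0.56  0.21 -1.71] w 0.0257 45.0
x [0.707 0.13  0.695] ang 45.98 twist units [ 1.043 -5.652  0.   ] spacer [0.653 0.021 0.288]
```

Wrist joints 5 and 6 are close to their limits, so the radial tilt is a poor route. I'll fit the arm's kinematics from the logged states and choose a tilt direction with room.

```bash
cat > fk.py <<'E'
import numpy as np, itertools
from scipy.optimize import least_squares
from scipy.spatial.transform import Rotation as R
LO=np.array([-2.59,-.33,-1.39,.1,-1.04,.21,-2.66]);HI=np.array([2.59,1.99,1.29,2.45,4.18,1.99,2.66])
D=[([-1.372,.469,-.0486,1.5336,.0241,1.141,-.0823],[.1523,.657,.2216],(0,.11365,.99352,0)),]
def yw(y,z):
    y=np.radians(y);z=np.array(z,float);z/=np.linalg.norm(z);x=np.array([np.cos(y),np.sin(y),0.]);x[2]=-(x[:2]@z[:2])/z[2] if abs(z[2])>.1 else 0
    x/=np.linalg.norm(x);return R.from_matrix(np.c_[x,np.cross(z,x),z])
E_=[([-.59,.11,.13,1.96,-.02,1.08,1.3],[.4404,.1756,.2524],-169.8,(0,0,-1)),
([-.02,.5,.32,2.16,-.31,.52,2.27],[.4651,-.1561,.0071],-170.32,(0,0,-1)),
([-.57,.37,.37,2.25,-.25,.56,1.19],[.4333,.0706,.0451],158.3,(0,0,-1)),
([-.76,.22,.6,2.1,-.16,.87,.29],[.4638,.0724,.1659],110.85,(0,0,-1)),
([-.95,.48,.88,2.27,-.63,.65,-1.56],[.4342,.0731,.0477],-21.66,(0,0,-1)),
([-1.52,-.06,1.26,2.02,.07,1.14,-2.24],[.4351,.0712,.2806],-21.76,(0,0,-1)),
([-1.13,.26,1.1,1.93,-.26,1.11,-1.32],[.5016,.0714,.2552],10.56,(0,0,-1)),
([-1.28,-.15,1.09,2.16,.24,.49,-1.74],[.5611,.0416,.2859],10.23,(.5263,.1012,-.8442)),
([-.69,.13,.71,2.12,-.95,.26,-.55],[.6591,.0219,.281],10.45,(.6814,.1366,-.719))]
DD=[(np.array(D[0][0]),np.array(D[0][1]),R.from_quat(D[0][2],scalar_first=True))]+[(np.array(a),np.array(b),yw(c,d)) for a,b,c,d in E_]
def fk(q,p,s):
    d1,L1,L2,L3,a,b,c7,w=p; z=lambda t:R.from_euler('z',t); y=lambda t:R.from_euler('y',t)
    r=z(s[0]*q[0]);P=np.array([0,0,d1]);r=r*y(q[1])*z(s[1]*q[2]);P=P+r.apply([a,0,L1])
    r=r*y(q[3]);r=r*z(s[2]*q[4]);P=P+r.apply([b,0,L2]);r=r*y(q[5])
    P=P+r.apply([w,0,0]);r=r*z(s[3]*q[6]+c7);P=P+r.apply([0,0,L3]);return P,r
def fit():
    best=None
    for s in itertools.product((-1,1),repeat=4):
      for c in(1.57,-1.57):
        f=lambda p:np.concatenate([np.r_[(fk(q,p,s)[0]-P),.3*(fk(q,p,s)[1]*o.inv()).as_rotvec()] for q,P,o in DD])
        o=least_squares(f,[.3,.4,.4,.25,0,0,c,0],loss='soft_l1',f_scale=.02,max_nfev=60)
        if best is None or o.cost<best[0]: best=(o.cost,o.x,s,np.abs(o.fun).max())
    return best
if __name__=="__main__":
    b=fit();print(b);np.save("fk.npy",np.array([*b[1],*b[2]]))
E
python3 fk.py
```

```text
(np.float64(0.003033973299650996), array([ 0.28343077,  0.47849263,  0.45281104,  0.31071241,  0.01838652,
       -0.02474402,  1.56807918, -0.01154923]), (-1, -1, -1, -1), np.float64(0.04587824298291235))
```

```bash
cat > plan.py <<'E'
from fk import *
a=np.load("fk.npy");p,s=a[:8],a[8:]
if __name__=="__main__":
    for q,P,o in DD: r=fk(q,p,s);print((r[0]-P).round(3),np.degrees((r[1]*o.inv()).as_rotvec()).round(1))
    q0=DD[-1][0];rng=np.random.default_rng(0);out=[]
    lo,hi=LO+.25,HI-.25
    lo[5]=.45
    def f(q,tgt):
        P,r=fk(q,p,s);x=r.as_matrix()[:,0]
        return np.r_[(x-[0,0,1])*3,np.maximum(0,.25-P[2])*5,np.maximum(0,P[2]-.45)*5,np.maximum(0,P[0]-.6)*5,np.maximum(0,.35-P[0])*5,np.maximum(0,P[1]-.2)*5,np.maximum(0,-.35-P[1])*5,.05*(q-q0)]
    for i in range(60):
        o=least_squares(lambda q:f(q,0),rng.uniform(lo,hi),bounds=(lo,hi))
        P,r=fk(o.x,p,s);M=r.as_matrix()
        out.append((o.cost,o.x.round(2),P.round(2),M[:,2].round(2),M[2,0].round(3)))
    out.sort(key=lambda t:t[0]);seen=[]
    for t in out:
        if all(np.abs(t[1]-u).max()>.4 for u in seen):
            seen.append(t[1]);print(*t)
            if len(seen)>5:break
E
python3 plan.py
```

```text
[-0.045 -0.     0.003] [-0.1  0.   0.2]
[-0.004  0.046 -0.001] [-0.   0.5  0.3]
[ 0.005  0.024 -0.003] [-0.  -0.2 -0. ]
[ 0.002  0.029 -0.003] [0.  0.1 0.6]
[ 0.     0.026 -0.004] [-0.1  0.2 -0.2]
[-0.006 -0.011 -0.001] [ 0.  -0.  -0.3]
[-0.002  0.026  0.004] [-0.3 -0.1  0.2]
[-0.006  0.009 -0.003] [ 0.1  0.3 -0.3]
[0.001 0.04  0.015] [ 0.5 -0.1 -0.5]
[-0.006  0.003 -0.003] [-0.2 -0.1  0.3]
0.009329483479199211 [ 0.38  0.71 -0.43  1.96 -0.79  1.74  1.01] [0.35 0.2  0.25] [-0.65  0.76 -0.  ] 1.0
0.01514113743267088 [-0.94  0.61  0.46  2.2   0.87  1.61  2.02] [ 0.35 -0.06  0.25] [-0.11 -0.99 -0.  ] 1.0
0.030709620045850466 [-0.12  0.92  1.04  2.2   3.51  1.59  0.75] [ 0.6  -0.35  0.25] [ 0.99 -0.17  0.  ] 1.0
0.037870950853473265 [-0.81  0.73  1.04  2.2   3.93  1.74  0.8 ] [0.61 0.2  0.31] [0.6 0.8 0. ] 1.0
0.046114266504224434 [-0.68  0.03  0.58  2.2   3.93  0.83  0.96] [0.63 0.21 0.46] [ 0.79  0.61 -0.  ] 1.0
0.7689934173815527 [ 0.7   1.2   0.83  0.35  3.93  1.74 -0.13] [ 0.8  -0.47  0.51] [ 0.71  0.71 -0.  ] 1.0
```

```bash
cat > plan2.py <<'E'
from plan import *
mid=(LO+HI)/2;h=(HI-LO)/2
def g(q,up=True):
    P,r=fk(q,p,s);M=r.as_matrix();e=np.maximum
    c=(M[:,0]-[0,0,1])*5 if up else (M[:,2]+[0,0,1])*5
    n=np.abs((q-mid)/h)
    return np.r_[c,e(0,.24-P[2])*9,e(0,P[2]-.5)*9,e(0,P[0]-.65)*9,e(0,.35-P[0])*9,e(0,np.abs(P[1])-.3)*9,.3*n**6,.05*np.abs(q[2])]
if __name__=="__main__":
    rng=np.random.default_rng(1);res=[]
    for i in range(80):
        o=least_squares(g,rng.uniform(LO+.1,HI-.1),bounds=(LO,HI));P,r=fk(o.x,p,s);M=r.as_matrix()
        res.append((o.cost,o.x.round(2),P.round(2),M[:,2].round(2),np.min(np.minimum(o.x-LO,HI-o.x)).round(2)))
    res.sort(key=lambda t:t[0]);seen=[]
    for t in res:
        if all(np.abs(t[1]-u).max()>.5 for u in seen):
            seen.append(t[1]);print(*t)
            if len(seen)>6:break
E
python3 plan2.py
```

```text
0.0010333354313646647 [-0.2   0.65  0.38  2.06  2.13  1.12  1.83] [ 0.65 -0.3   0.24] [ 0.53 -0.85  0.  ] 0.39
0.0010343649889295965 [-1.06  0.65  0.38  2.06  2.13  1.12  1.83] [0.65 0.3  0.24] [ 0.99 -0.14  0.  ] 0.39
0.0013488763749147856 [0.4  0.05 0.02 2.11 3.09 0.59 1.61] [ 0.65 -0.3   0.48] [ 0.9  -0.44  0.  ] 0.34
0.0013488764128395693 [-0.46  0.05  0.02  2.11  3.09  0.59  1.61] [0.65 0.3  0.48] [0.92 0.4  0.  ] 0.34
0.0031631058598499094 [ 1.18  0.98 -0.94  1.93 -0.38  1.69  0.72] [0.35 0.01 0.24] [-0.5   0.87 -0.  ] 0.3
0.0036119127035418703 [0.42 0.55 0.1  2.21 3.34 1.21 1.44] [ 0.65 -0.3   0.24] [ 0.95 -0.31  0.  ] 0.24
0.003611912720895559 [-0.45  0.55  0.1   2.21  3.34  1.21  1.44] [0.65 0.3  0.24] [0.85 0.52 0.  ] 0.24
```

```bash
cat > plan3.py <<'E'
from plan2 import *
from bench import bot
def ik(P0,q0,zf=None,Rf=None,w=.02):
    def f(q):
        P,r=fk(q,p,s);M=r.as_matrix();n=np.abs((q-mid)/h)
        c=(M[:,0]-[0,0,1])*5 if Rf is None else (r*Rf.inv()).as_rotvec()*3
        return np.r_[c,(P-P0)*10,.1*n**8,w*(q-q0)]
    return least_squares(f,q0,bounds=(LO,HI)).x
def rows(Q,off):
    T=[fk(q,p,s) for q in Q];out=[]
    for (a,b),(c,d) in zip(T[:-1],T[1:]): out.append(np.r_[(c-a)/.06,np.degrees((d*b.inv()).as_rotvec())/8])
    return np.array(out)
if __name__=="__main__":
    st=bot.state();q0=st["joint_positions"];P,r=fk(q0,p,s);print(st["tcp_pos"]-P)
    A=ik(np.array([.58,-.17,.33]),np.array([-.4,.5,.38,2.06,2.13,1.12,1.83]));print("A",A.round(2),fk(A,p,s)[0].round(3),fk(A,p,s)[1].as_matrix().round(2)[:,[0,2]].T)
    V=(q0+A)/2;V[5]=.9
    V[1]=.3
    V=ik(np.array([.55,-.05,.3]),V,Rf=fk(V,p,s)[1]);print("V",V.round(2),fk(V,p,s)[0].round(3))
    from scipy.interpolate import CubicSpline
    t=np.linspace(0,2,45);Q=CubicSpline([0,1,2],[q0,V,A],bc_type='natural')(t)
    X=rows(Q,0);print(np.abs(X).max(0).round(2),np.linalg.norm(X[:,3:],axis=1).max(),(Q-LO).min(0).round(2),(HI-Q).min(0).round(2),[fk(q,p,s)[0][2].round(2) for q in Q[::4]])
    np.save("path.npy",Q)
    for i in range(0,len(X)): print(i,X[i].round(2).tolist())
E
python3 plan3.py
```

```text
[ 0.00516733 -0.0013859   0.0036655 ]
A [-0.53  0.4   0.4   2.17  1.76  1.27  2.11] [ 0.58 -0.17  0.33] [[-0.    0.    1.  ]
 [ 0.46 -0.89  0.  ]]
V [-0.58  0.31  0.54  1.71  0.33  1.29  0.95] [ 0.55 -0.05  0.3 ]
[0.11 0.25 0.11 0.51 0.61 0.9 ] 1.0335574940457506 [1.9  0.46 1.79 1.61 0.09 0.05 2.11] [3.12 1.59 0.58 0.28 2.42 0.61 0.55] [np.float64(0.28), np.float64(0.28), np.float64(0.28), np.float64(0.28), np.float64(0.28), np.float64(0.29), np.float64(0.31), np.float64(0.33), np.float64(0.34), np.float64(0.35), np.float64(0.35), np.float64(0.33)]
0 [0.03, 0.25, 0.04, -0.5, 0.07, 0.9]
1 [0.01, 0.22, 0.03, -0.51, 0.08, 0.89]
2 [-0.02, 0.19, 0.02, -0.51, 0.08, 0.88]
3 [-0.04, 0.15, 0.01, -0.51, 0.09, 0.87]
4 [-0.06, 0.12, -0.0, -0.51, 0.1, 0.86]
5 [-0.07, 0.09, -0.01, -0.51, 0.11, 0.85]
6 [-0.09, 0.05, -0.01, -0.5, 0.13, 0.83]
7 [-0.1, 0.01, -0.02, -0.5, 0.14, 0.82]
8 [-0.1, -0.02, -0.02, -0.49, 0.16, 0.8]
9 [-0.11, -0.05, -0.02, -0.49, 0.18, 0.78]
10 [-0.11, -0.08, -0.01, -0.48, 0.2, 0.76]
11 [-0.11, -0.11, -0.01, -0.48, 0.22, 0.74]
12 [-0.11, -0.14, 0.0, -0.47, 0.24, 0.72]
13 [-0.11
[... 590 characters left out ...]
, -0.19, 0.08, -0.39, 0.46, 0.45]
28 [-0.01, -0.18, 0.08, -0.39, 0.47, 0.44]
29 [-0.0, -0.16, 0.07, -0.39, 0.49, 0.44]
30 [0.01, -0.15, 0.07, -0.38, 0.5, 0.43]
31 [0.02, -0.13, 0.06, -0.38, 0.51, 0.43]
32 [0.03, -0.12, 0.06, -0.38, 0.52, 0.43]
33 [0.04, -0.1, 0.05, -0.38, 0.53, 0.43]
34 [0.05, -0.08, 0.04, -0.37, 0.55, 0.43]
35 [0.06, -0.06, 0.02, -0.37, 0.56, 0.43]
36 [0.07, -0.04, 0.01, -0.37, 0.57, 0.43]
37 [0.07, -0.02, -0.01, -0.37, 0.58, 0.43]
38 [0.07, 0.0, -0.02, -0.38, 0.59, 0.43]
39 [0.08, 0.02, -0.04, -0.38, 0.59, 0.43]
40 [0.08, 0.04, -0.06, -0.38, 0.6, 0.43]
41 [0.07, 0.06, -0.08, -0.38, 0.6, 0.43]
42 [0.07, 0.08, -0.1, -0.39, 0.61, 0.43]
43 [0.06, 0.1, -0.11, -0.39, 0.61, 0.43]
```

The path is smooth and stays in range. I'll run it in blocks.

>>> send_rows:
  steps:
    - {"translation": [0.03, 0.25, 0.04], "twist": [-0.5, 0.07, 0.9], "claw": 0}
    - {"translation": [0.01, 0.22, 0.03], "twist": [-0.5, 0.08, 0.9], "claw": 0}
    - {"translation": [-0.02, 0.2, 0.02], "twist": [-0.5, 0.08, 0.88], "claw": 0}
    - {"translation": [-0.04, 0.15, 0.01], "twist": [-0.5, 0.09, 0.87], "claw": 0}
    - {"translation": [-0.06, 0.12, 0], "twist": [-0.5, 0.1, 0.86], "claw": 0}

```text
time: 22.8
tcp_pos: [0.654, 0.0788, 0.2883]
tcp_rot: [0.005, 0.856, 0.424, 0.295]
force: [-0.6, -0.4, -0.1]
gripper_width: 0.0255
gripper_force: 45.0
```

```bash
cat > cmp.py <<'E'
import sys
from plan3 import *
from h import up
i=int(sys.argv[1]);Q=np.load("path.npy");up();P,r=fk(Q[i],p,s);b=bot.state()
print("planned q",Q[i].round(2),"P",P.round(3),"rot err units",(np.degrees((r*R.from_quat(b["tcp_rot"],scalar_first=True).inv()).as_rotvec())/8).round(2))
E
python3 cmp.py 5
```

```text
t 22.8 p [0.654  0.0788 0.2883] xyaw 57.43 z [ 0.5097  0.2422 -0.8256] q [-0.68  0.18  0.67  1.97 -0.66  0.56 -0.21] F [-0.63 -0.36 -0.12] w 0.0255 45.0
x [0.466 0.729 0.501] ang 59.9 twist units [ 6.31  -4.031  0.   ] spacer [0.649 0.076 0.296]
planned q [-0.66  0.18  0.67  1.98 -0.67  0.55 -0.19] P [0.649 0.079 0.283] rot err units [-0.04 -0.01 -0.02]
```

Tracks the plan exactly. Continue.

>>> send_rows:
  steps:
    - {"translation": [-0.07, 0.09, -0.01], "twist": [-0.51, 0.11, 0.85], "claw": 0}
    - {"translation": [-0.09, 0.05, -0.01], "twist": [-0.5, 0.13, 0.83], "claw": 0}
    - {"translation": [-0.1, 0.01, -0.02], "twist": [-0.5, 0.14, 0.82], "claw": 0}
    - {"translation": [-0.1, -0.02, -0.02], "twist": [-0.5, 0.16, 0.8], "claw": 0}
    - {"translation": [-0.11, -0.05, -0.02], "twist": [-0.49, 0.18, 0.78], "claw": 0}

```text
time: 23.42
tcp_pos: [0.6258, 0.0834, 0.2836]
tcp_rot: [0.046, 0.703, 0.69, 0.165]
force: [0.2, 0.1, -0.7]
gripper_width: 0.0259
gripper_force: 45.0
```

>>> send_rows:
  steps:
    - {"translation": [-0.11, -0.08, -0.01], "twist": [-0.48, 0.2, 0.76], "claw": 0}
    - {"translation": [-0.11, -0.11, -0.01], "twist": [-0.48, 0.22, 0.74], "claw": 0}
    - {"translation": [-0.11, -0.14, 0], "twist": [-0.47, 0.24, 0.72], "claw": 0}
    - {"translation": [-0.11, -0.16, 0.01], "twist": [-0.46, 0.26, 0.7], "claw": 0}
    - {"translation": [-0.11, -0.18, 0.02], "twist": [-0.46, 0.28, 0.67], "claw": 0}

```text
time: 24.05
tcp_pos: [0.5929, 0.043, 0.2843]
tcp_rot: [0.057, 0.505, 0.861, 0.0]
force: [-0.7, 0.2, -1.2]
gripper_width: 0.0259
gripper_force: 45.0
```

>>> send_rows:
  steps:
    - {"translation": [-0.11, -0.2, 0.03], "twist": [-0.45, 0.3, 0.65], "claw": 0}
    - {"translation": [-0.1, -0.21, 0.03], "twist": [-0.44, 0.32, 0.62], "claw": 0}
    - {"translation": [-0.1, -0.22, 0.04], "twist": [-0.44, 0.33, 0.6], "claw": 0}
    - {"translation": [-0.09, -0.23, 0.05], "twist": [-0.43, 0.35, 0.58], "claw": 0}
    - {"translation": [-0.09, -0.23, 0.06], "twist": [-0.43, 0.36, 0.55], "claw": 0}

```text
time: 24.68
tcp_pos: [0.5636, -0.0223, 0.297]
tcp_rot: [0.031, 0.298, 0.938, -0.174]
force: [-0.6, 0.6, -1.2]
gripper_width: 0.0255
gripper_force: 45.0
```

```bash
python3 cmp.py 20
```

```text
t 24.68 p [ 0.5636 -0.0223  0.297 ] xyaw 146.28 z [-0.0461 -0.3456 -0.9373] q [-0.68  0.3   0.59  1.71  0.19  1.27  0.79] F [-0.58  0.57 -1.16] w 0.0255 45.0
x [-0.821  0.548 -0.162] ang 99.3 twist units [ 6.89  10.325 -0.   ] spacer [ 0.564 -0.019  0.306]
planned q [-0.59  0.29  0.55  1.72  0.2   1.24  0.83] P [ 0.559 -0.022  0.292] rot err units [ 0.03 -0.04  0.03]
```

>>> send_rows:
  steps:
    - {"translation": [-0.08, -0.23, 0.07], "twist": [-0.42, 0.38, 0.53], "claw": 0}
    - {"translation": [-0.07, -0.23, 0.07], "twist": [-0.42, 0.39, 0.52], "claw": 0}
    - {"translation": [-0.07, -0.23, 0.07], "twist": [-0.41, 0.4, 0.5], "claw": 0}
    - {"translation": [-0.06, -0.23, 0.08], "twist": [-0.41, 0.42, 0.48], "claw": 0}
    - {"translation": [-0.05, -0.22, 0.08], "twist": [-0.4, 0.43, 0.47], "claw": 0}

```text
time: 25.3
tcp_pos: [0.5439, -0.0906, 0.3191]
tcp_rot: [-0.029, 0.096, 0.936, -0.336]
force: [-0.7, -0.1, -1.7]
gripper_width: 0.0258
gripper_force: 45.0
```

>>> send_rows:
  steps:
    - {"translation": [-0.04, -0.21, 0.08], "twist": [-0.4, 0.44, 0.46], "claw": 0}
    - {"translation": [-0.03, -0.2, 0.08], "twist": [-0.4, 0.45, 0.45], "claw": 0}
    - {"translation": [-0.02, -0.19, 0.08], "twist": [-0.39, 0.46, 0.45], "claw": 0}
    - {"translation": [-0.01, -0.18, 0.08], "twist": [-0.39, 0.47, 0.44], "claw": 0}
    - {"translation": [0, -0.16, 0.07], "twist": [-0.39, 0.49, 0.44], "claw": 0}

```text
time: 25.92
tcp_pos: [0.538, -0.1469, 0.3425]
tcp_rot: [-0.112, -0.102, 0.869, -0.471]
force: [-0.1, -0.8, -1.4]
gripper_width: 0.0254
gripper_force: 45.0
```

>>> send_rows:
  steps:
    - {"translation": [0.01, -0.15, 0.07], "twist": [-0.38, 0.5, 0.43], "claw": 0}
    - {"translation": [0.02, -0.13, 0.06], "twist": [-0.38, 0.51, 0.43], "claw": 0}
    - {"translation": [0.03, -0.12, 0.06], "twist": [-0.38, 0.52, 0.43], "claw": 0}
    - {"translation": [0.04, -0.1, 0.05], "twist": [-0.38, 0.53, 0.43], "claw": 0}
    - {"translation": [0.05, -0.08, 0.04], "twist": [-0.37, 0.55, 0.43], "claw": 0}

```text
time: 26.55
tcp_pos: [0.5472, -0.1815, 0.3591]
tcp_rot: [-0.208, -0.298, 0.741, -0.565]
force: [-0.2, -0.5, -0.6]
gripper_width: 0.0254
gripper_force: 45.0
```

```bash
python3 cmp.py 35
```

```text
t 26.55 p [ 0.5472 -0.1815  0.3591] xyaw -164.29 z [ 0.0295 -0.961  -0.2749] q [-0.73  0.41  0.55  1.95  1.08  1.39  1.61] F [-0.16 -0.51 -0.57] w 0.0254 45.0
x [-0.736 -0.207  0.645] ang 49.85 twist units [-1.688  5.998  0.   ] spacer [ 0.547 -0.172  0.362]
planned q [-0.55  0.37  0.45  1.91  1.16  1.37  1.67] P [ 0.542 -0.182  0.353] rot err units [ 0.06  0.03 -0.01]
```

>>> send_rows:
  steps:
    - {"translation": [0.06, -0.06, 0.02], "twist": [-0.37, 0.56, 0.43], "claw": 0}
    - {"translation": [0.07, -0.04, 0.01], "twist": [-0.37, 0.57, 0.43], "claw": 0}
    - {"translation": [0.07, -0.02, -0.01], "twist": [-0.37, 0.58, 0.43], "claw": 0}
    - {"translation": [0.07, 0, -0.02], "twist": [-0.38, 0.59, 0.43], "claw": 0}
    - {"translation": [0.08, 0.02, -0.04], "twist": [-0.38, 0.59, 0.43], "claw": 0}

```text
time: 27.18
tcp_pos: [0.5682, -0.1873, 0.3565]
tcp_rot: [0.301, 0.482, -0.553, 0.609]
force: [0.1, 0.3, -1.2]
gripper_width: 0.0258
gripper_force: 45.0
```

>>> send_rows:
  steps:
    - {"translation": [0.08, 0.04, -0.06], "twist": [-0.38, 0.6, 0.43], "claw": 0}
    - {"translation": [0.07, 0.06, -0.08], "twist": [-0.38, 0.6, 0.43], "claw": 0}
    - {"translation": [0.07, 0.08, -0.1], "twist": [-0.39, 0.61, 0.43], "claw": 0}
    - {"translation": [0.06, 0.1, -0.11], "twist": [-0.39, 0.61, 0.43], "claw": 0}
    - {"translation": [0, 0, 0], "twist": [0, 0, 0], "claw": 0}

```text
time: 27.8
tcp_pos: [0.5842, -0.1708, 0.3351]
tcp_rot: [0.365, 0.604, -0.366, 0.606]
force: [-0.9, -0.2, -0.6]
gripper_width: 0.0256
gripper_force: 45.0
```

```bash
python3 cmp.py 44
```

```text
t 27.8 p [ 0.5842 -0.1708  0.3351] xyaw -171.11 z [ 0.4656 -0.885   0.0014] q [-0.76  0.46  0.52  2.25  1.65  1.28  2.02] F [-0.87 -0.15 -0.61] w 0.0256 45.0
x [-0.004 -0.001  1.   ] ang 0.24 twist units [-0.005  0.03   0.   ] spacer [ 0.58  -0.162  0.335]
planned q [-0.53  0.4   0.4   2.17  1.76  1.27  2.11] P [ 0.58 -0.17  0.33] rot err units [-0.    0.03 -0.05]
```

>>> send_rows:
  steps:
    - {"translation": [0, 0, 0], "twist": [0, 0.03, 0], "claw": 0}
    - {"translation": [0, 0, 0], "twist": [0, 0, 0], "claw": 0}
    - {"translation": [0, 0, 0], "twist": [0, 0, 0], "claw": 0}
    - {"translation": [0, 0, 0], "twist": [0, 0, 0], "claw": 0}

```text
time: 28.3
tcp_pos: [0.5848, -0.1707, 0.3361]
tcp_rot: [0.365, 0.605, -0.366, 0.606]
force: [0.2, 0.7, -1.0]
gripper_width: 0.026
gripper_force: 45.0
```

```bash
python3 - <<'E'
from h import *
up(); s=snap("side","s7.png")[:,:,::-1]
cv2.imwrite("pics/z7.png",cv2.resize(s[120:360,240:560],(800,600),interpolation=cv2.INTER_CUBIC))
E
```

```text
t 28.3 p [ 0.5848 -0.1707  0.3361] xyaw 178.13 z [ 4.659e-01 -8.848e-01  8.000e-04] q [-0.76  0.46  0.52  2.25  1.65  1.28  2.02] F [ 0.24  0.69 -1.04] w 0.026 45.0
x [-0.002  0.     1.   ] ang 0.1 twist units [ 0.     0.012 -0.   ] spacer [ 0.58  -0.162  0.336]
```

View pics/z7.png

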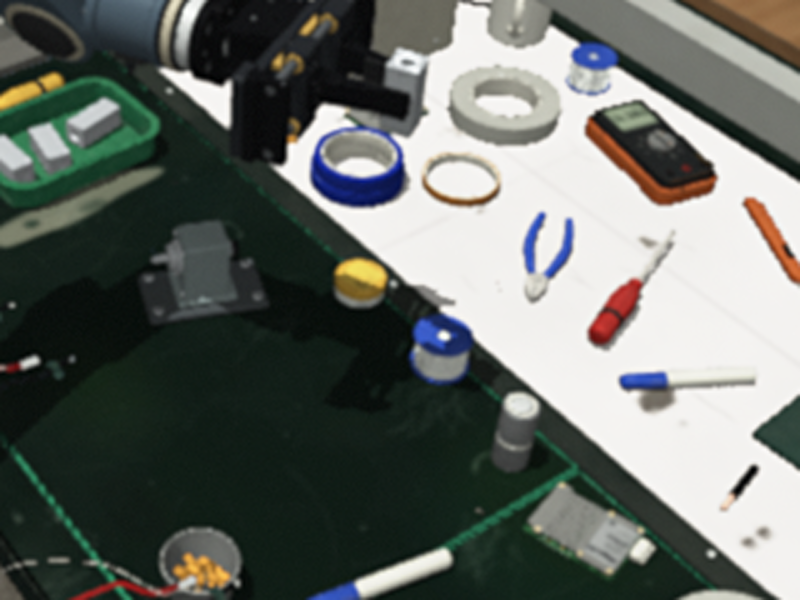

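The spacer is upright in the fingers with its hole facing up at about (402,143). The tin, spool, cell, cup, pen and gauge are undisturbed in this view. Handing in.

```bash
python3 -c "
from bench import bot
print(bot.hand_in())"
```

```text
the job is handed in; nothing more can be done
None
```

I found the bored end on the pin gauge and seated it fully home with the pin not pushed back, then drew it off; the spacer is now held bore-up, still in the gripper, about 33 cm above the bench and clear of the gauge. I handed the job in at about 28 s, and no verdict came back.

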